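Lower the beam chamber's filter cover onto its sprung rest

ROBOT

A 6-joint arm with a two-finger parallel gripper is mounted at the origin on the work surface. World frame = base frame: x ahead of the robot, y to its left, z up, the work surface at z = 0. Lengths are in m, angles in degrees, forces in N, time in s.
With the tool pointing down it reaches from about 0.4 to 0.825 m from the base axis. Payload 7 kg.
Tool frame: the origin (TCP) lies at the very end of the fingers, on their centre line; the grasp point (between the pads) lies 19 mm behind it; z points along the fingers, y is the line along which they close (so a half turn about z gives the same grasp; the last joint's range is limited). The gripper opens to 88 mm and grips with 3 to 60 N. Pads are 19 mm wide; open, the fingers measure 130 mm over their backs; the gripper's body (78 mm by 193 mm) begins 47 mm behind the grasp point.
Start: joints at [-60.327, 20.546, 0.682, 0, -70.136, -16.507], TCP at [0.154, -0.657, 0.227] pointing down, gripper open.
Joint ranges: [-176.03, 176.03], [-82.01, 121.73], [-58.28, 71.71], [-173.87, 95.51], [-174.79, -0.11], [-173.66, 173.66]. Speed limits (degrees/s): [136.94, 136.94, 172.46, 180, 180, 180].

INTERFACE

Orientations are given as [roll, pitch, yaw] about the fixed x, y, z axes, in that order (R = Rz(yaw) Ry(pitch) Rx(roll)).
In Python, from plant import ctrl gives the robot as it stands.
- The arm moves only by the tool carry_out, never from a script. Its argument "deltas" is a list that holds one entry, the list of rows, each a list of 5 numbers: the shift along the tool's x, y, z scaled (see below), then the turn about the tool's z scaled (see below), then the opening, from -1 (shut) to 1 (fully open). A call has 1 to 5 rows; each row is the pose to reach, as a shift and turn from the pose commanded when the call began, along the tool's axes at that moment, turning the shorter way round; what a row does not reach only later rows make up. The controller multiplies each number of a shift by 20 cm and each number of a turn by 2 pi rad. A row lasts 1/10 s, in which the tool goes at most 50 mm and 8.59 degrees, less where a joint would pass 70% of its speed; a pose out of reach is approached as far as the arm can. A call with a number of a shift or a turn outside -1 to 1 is refused whole. A call with a gripper value outside its range is refused whole. The fingers move at their own pace and stop on an object; the grip force is fixed at half the most. Time passes only in rows, so rows that repeat a pose let the fingers close. It gives the time, the measured TCP pose, the force, the opening and the grip force at its end, in the units of the state.
- ctrl.get_obs(): the state, without advancing time (a new reading comes with each control period).
- ctrl.snapshot(name): name is "scene" or "top" or "wrist"; returns a dict with "color" (420x560x3 uint8, red, green, blue), "camera_matrix" (3x3 intrinsics, pixels), "R" (3x3) and "t" (3): a world point X has camera coordinates R X + t. Camera axes: x right, y down, z forward; pixel columns grow to the right and rows downward; lengths in m; the calibration is good to about 2 mm. A picture is of the moment at which its call begins. There is no depth.
- ctrl.close_job(): hands the job in; it is judged then, once.
Trained networks look in a picture, given as the dict that the camera call returned (one of the last four; its "shot" number tells which), for a name from the list of things; names that differ only in an ending like _2 or _b are one class to them, and where a whole thing is asked for, a point or a joint stands for the part that bears it (a point fixed in the world has none). Each returns a list of dicts, best first, with "p" (0 to 1); they miss things now and then, are a little off and sometimes report something else, mostly with a low value. They report only what shows in the picture. A call takes as long as a camera call.
- ctrl.search_frame(picture, name): "centre" ([column, row] in pixels, amid what is visible of it).
- ctrl.silhouettes(picture, name): "mask" (420x560 bool, what is visible of it) and "centre" ([column, row] in pixels, amid what is visible of it).
- ctrl.spot_point(picture, name): "centre" ([column, row] in pixels: a listed point, or the origin of a listed thing).
The state is a dict: "clock": time; "joint_pos": joint angles; "qvel": joint speeds; "tau": joint torques, N m; "tool_pos": TCP position; "orientation": TCP orientation; "force": force on the tool from outside, world axes, zero at the start; "moment": the same for the moment, N m; "opening": finger opening in m; "gripper_force": force on a finger pad.
Only numpy, scipy, OpenCV 4.12 (cv2) and the standard library are available. Lean on these libraries where they do the work, as an engineer would, in place of code of your own. Each camera call takes 0.05 s, during which the arm holds its last target. There are 200 camera calls.

TASK

The laser chamber's hinged filter cover stands half open on its stiff hinges. Lower it slowly and gently, pushing only on its plain metal rail, until it has come down on the sprung rest under the rail and presses lightly on it, then let go and back away. Do not touch the filter window or the optics bridge overhead, and leave the loose things on the table where they stand.

Things in the scene. Friction and masses are not known exactly. Their poses are not given: they have to be found in the camera images.
- chamber: Black low chamber on a 300 x 420 x 12 mm base plate; fixed, but placed anew each time. Origin: centre of the plate's underside. Its x axis points away from the hinge, towards the cover's free edge (roughly away from the robot); y along the hinge, z up. Walls 220 mm wide in y: the hinge wall (the one nearer the robot) reaches 92 mm high, the side walls 52 mm, the far wall 36 mm.
- hinge_axis (a point): Middle of the cover's hinge axis, at the chamber's near wall: (-100, 0, 100) mm in the chamber's frame; the axis runs along the chamber's y.
- cover (a joint): Opening angle of the cover, rad: 0 = level, growing as the free far edge lifts and swings back towards the robot (limit 1.1); starts between 0.5 and 0.75. The stiff hinges hold it wherever it is left; pushing it down takes about 1.5 to 4 N at the rail. The cover: 200 mm wide along the hinge, 200 mm deep, 10 mm thick, mid-plane through the hinge axis, about 0.65 kg.
- rail_top (a point): Centre of the top (outer) face of the cover's rail, the plain aluminium bar, 35 x 200 x 10 mm, that forms the free edge of the cover: 182.5 mm from the hinge axis and 5 mm above the mid-plane. z is the outward normal of the cover (up when closed), y along the hinge, x away from the hinge. Push here.
- rail: The same aluminium rail; origin at the centre of its underside (10 mm below point rail_top), same axes. Its underside lands on the rest.
- window: The brown transparent filter of the cover, between hinge and rail: 143 x 176 mm, its top 5 mm above the cover's mid-plane (flush with the rail's top), reaching from 22 to 165 mm from the hinge axis. Coated: not to be touched.
- rest: Black post, origin under its 36 mm foot on the base plate, 180 mm from the hinge along the chamber's x, anywhere along the rail. A steel rod in it carries a round 18 mm rubber tip on a stiff spring (4 N per mm, 8 mm travel). The rod is set to another, unmeasured height each time: the cover lands at an angle of 0.03 to 0.18 rad, felt as a steep rise of the push force.
- bridge: Aligned optics, not to be touched: beam 60 (x) x 330 (y) x 20 mm on two 25 mm posts 304 mm apart, black lens tube on top. Origin: middle of the beam's near edge, half-way up, (78, 0, 280) mm in the chamber's frame: 165 mm over the closed rail. A vertical gripper does not fit under it; one tilted 30 to 45 degrees in the chamber's x-z plane, fingers pointing down and away from the robot, does.
- lens_mount: Loose bystander: lens in a black ring on a post with a round foot, 77 mm high, on the base plate. Origin under its foot.
- post_holder: Loose bystander: black post holder, 38 mm across, 50 mm high, on the base plate. Origin under its foot.
- driver: Loose bystander: screwdriver 160 mm long lying left of the chamber. Origin under its middle.
- solvent: Loose bystander: white bottle 52 mm across, 120 mm high, left. Origin under its foot.
- wipes: Loose bystander: carton 120 x 120 x 60 mm, left. Origin under its centre.
- power_head: Loose bystander: black disc 64 mm across, 22 mm high, right of the chamber. Origin under its centre.
- spanner: Loose bystander: wrench 140 mm long lying to the right. Origin under its middle.

How it is judged:
By the outcome, as a careful person would: the job done as asked, in the order asked, and still so for the second after the job is handed in, with the robot touching nothing.
It also fails if it takes over 51 s, if anything falls off the work surface, if the arm or the gripper's body presses on something with over 40 N, if the wrist force passes 120 N, or if a joint passes its speed limit or range.

## Working session

There is one attempt and no reset: what is moved stays moved. The work goes in short steps, Python scripts to look and compute and a tool call to move; the robot and the scene stay as the last step left them, time stands still between calls to the robot, and variables do not carry over. Pictures are saved under pics/ and viewed, at most 10 in all, crops included, and the job is handed in when it is done.

Besides the shell and the picture viewer there is one more tool, called after "Emit:" as name([rows], argument=value, ...), one row to a line, values as JSON. carry_out: Moves the arm, as the interface text tells. Its arguments: {"type":"object","properties":{"deltas":{"type":"array"}},"required":["deltas"]}

```bash
mkdir -p pics; ls
python3 - <<'E'
from plant import ctrl
import cv2,pickle
o=ctrl.get_obs(); print(o)
P={}
for n in ("scene","top"):
    s=ctrl.snapshot(n); P[n]=s
    cv2.imwrite(f"pics/{n}0.png",s["color"][:,:,::-1])
    print(n,s["camera_matrix"].tolist(),s["R"].tolist(),s["t"].tolist())
    for k in ("chamber","hinge_axis","rail_top","rail","rest","bridge","lens_mount","post_holder"):
        print(n,k,[(d["centre"],round(d["p"],2)) for d in ctrl.spot_point(s,k)[:2]])
pickle.dump(P,open("p0.pkl","wb"))
E
```

```text
pics
{'clock': 0.0, 'joint_pos': array([-6.03269587e+01,  2.05921344e+01,  6.31517185e-01, -2.07857179e-02,
       -7.01365990e+01, -1.65063694e+01]), 'qvel': array([-0.03369909,  0.04847855,  0.02212925, -0.04119689,  0.01222987,
       -0.00018953]), 'tau': array([ 1.02368849e-03, -5.82727182e+01,  2.93052775e+01,  6.99730530e+00,
        6.86197905e-03, -2.02287520e-04]), 'tool_pos': array([ 0.15360067, -0.65676041,  0.22559558]), 'orientation': array([ 1.79901238e+02, -8.88966701e-03, -1.66840400e+02]), 'force': array([-0.39578945, -0.0877435 , -0.10777181]), 'moment': array([-0.01230721,  0.04291377,  0.01050947]), 'gripper_force': 0.0, 'opening': 0.087688831390658}
scene [[414.7917407462428, 0.0, 280.5642091106823], [0.0, 414.7917407462428, 205.9376420057512], [0.0, 0.0, 1.0]] [[-0.7283781713307579, -0.6851689972840441, -0.0029469797485721736], [-0.47742328235895914, 0.5106069332396426, -0.7150857075828077], [0.4914593055284014, -0.519445863289318, -0.6990305759558422]] [0.3865163673641521, 0.4006419501755786, 1.024365734501786]
scene chamber []
scene hinge_axis [([310.5, 232.7
[... 316 characters left out ...]
, 0.0, 281.95882278253293], [0.0, 515.0683420750287, 206.03549919270407], [0.0, 0.0, 1.0]] [[-0.05686981510768701, -0.9983621028922753, -0.00623984279702108], [-0.9738975795614125, 0.0568497167554212, -0.21975353064114894], [0.21974833026450852, -0.006420374859961037, -0.9755354684134341]] [0.05172467268064662, 0.5864696506276271, 1.5435991092395436]
top chamber [([277.1, 221.4], 0.65)]
top hinge_axis [([270.3, 243.9], 0.89), ([139.1, 205.5], 0.28)]
top rail_top [([272.5, 187.3], 0.73)]
top rail [([272.6, 188.1], 0.86)]
top rest []
top bridge [([272.4, 169.8], 0.8), ([267.9, 238.7], 0.57)]
top lens_mount [([214.3, 225.4], 0.56), ([276.0, 219.2], 0.19)]
top post_holder [([322.5, 232.8], 0.5)]
```

View pics/scene0.png

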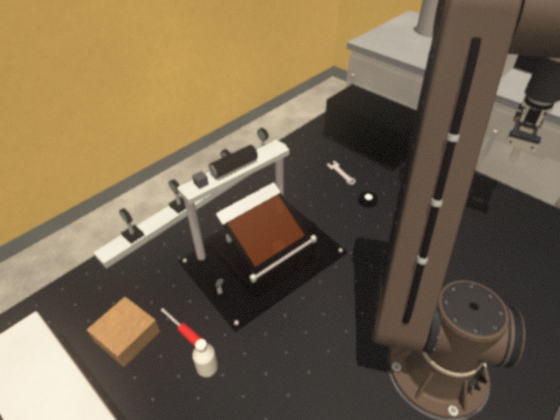

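View pics/top0.png

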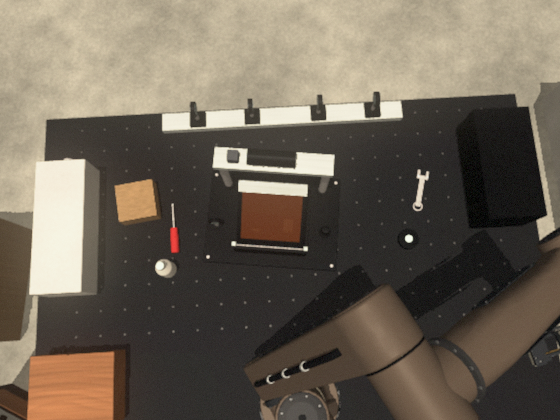

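```bash
cat > h.py <<'E'
import numpy as np,pickle,cv2
def tri(obs):
    A=[];b=[]
    for s,(u,v) in obs:
        K,R,t=s["camera_matrix"],np.array(s["R"]),np.array(s["t"])
        d=R.T@np.linalg.solve(K,[u,v,1]); d/=np.linalg.norm(d); c=-R.T@t
        M=np.eye(3)-np.outer(d,d); A.append(M); b.append(M@c)
    A=np.vstack(A); b=np.hstack(b)
    x,*_=np.linalg.lstsq(A,b,rcond=None); return x,np.linalg.norm(A@x-b)
def proj(s,X):
    q=np.array(s["R"])@X+np.array(s["t"]); q=s["camera_matrix"]@q; return q[:2]/q[2]
E
python3 - <<'E'
from h import *
P=pickle.load(open("p0.pkl","rb"));s,t=P["scene"],P["top"]
for n,a,b in [("hinge",(281.8,253.8),(270.3,243.9)),("rail_top",(249.4,199.1),(272.5,187.3)),("rail",(248.8,202.1),(272.6,188.1)),("bridge",(241.8,177),(272.4,169.8)),("lens",(217.5,295.5),(214.3,225.4)),("ph",(310,232.4),(322.5,232.8))]:
    print(n,*tri([(s,a),(t,b)]))
E
```

```text
hinge [0.46661928 0.06043976 0.10617185] 0.0021662522325472523
rail_top [0.61147347 0.04193437 0.20903943] 0.0018631491873104533
rail [0.61315181 0.04243043 0.19642149] 0.0006100498597272331
bridge [0.64389133 0.03774103 0.26893229] 0.0046584854027844
lens [0.54964946 0.23770192 0.0119539 ] 4.624268277649681e-05
ph [ 0.50199996 -0.10472714  0.03416052] 0.00022742579427996787
```

The scene view shows the cover half open under the bridge: rail at about (249,203), hinge bar from (253,278) to (314,238). The top view shows the hinge bar from (234,243) to (306,249), the rail at about (273,188), and the plate screws near (208,257), (332,266), (336,183). Next I'll fit the chamber pose.

```bash
cat >> h.py <<'E'
def ch(p,X):  # p: x,y,yaw,theta,...
    c,s=np.cos(p[2]),np.sin(p[2]); X=np.array(X,float)
    return np.array([p[0]+c*X[0]-s*X[1],p[1]+s*X[0]+c*X[1],X[2]])
def cov(p,r,y,n):
    c,s=np.cos(p[3]),np.sin(p[3]); return ch(p,[-.1+r*c-n*s,y,.1+r*s+n*c])
E
python3 - <<'E'
from h import *
from scipy.optimize import least_squares
P=pickle.load(open("p0.pkl","rb"));s,t=P["scene"],P["top"]
def obs(p):
    h,a,b=p[4:7]
    H=ch(p,[-.1,0,.1]);L=[(s,H,281.8,253.8),(t,H,270.3,243.9)]
    A=cov(p,.1825,0,.005);L+=[(s,A,249.4,199.1),(t,A,272.5,187.3)]
    A=cov(p,.1825,0,-.005);L+=[(s,A,248.8,202.1),(t,A,272.6,188.1)]
    A=ch(p,[.078,0,.28]);L+=[(s,A,241.8,177),(t,A,272.4,169.8)]
    for sg,u in((1,(234,243.5,253,278)),(-1,(306,249,314,238.5))):
        A=ch(p,[-.1,sg*h,.1]);L+=[(t,A,*u[:2]),(s,A,*u[2:])]
    for sx,sy,u,w in((-1,1,(208,257),(236,323)),(-1,-1,(332,266),(341,250)),(1,-1,(336,183),None),(1,1,None,(185,261))):
        A=ch(p,[sx*a,sy*b,.012])
        if u:L.append((t,A,*u))
        if w:L.append((s,A,*w))
    return L
f=lambda p:np.concatenate([proj(c,X)-[u,v] for c,X,u,v in obs(p)])
r=least_squares(f,[.56,.05,-.1,.6,.1,.14,.2],loss="soft_l1",x_scale=.1)
print(r.x,r.fun.reshape(-1,2).round(1).tolist())
np.save("ch.npy",r.x)
print(cov(r.x,.1825,0,.005))
E
```

```text
[ 0.55891963  0.04860961 -0.12641647  0.57662635  0.108757    0.13571215
  0.19604706] [[2.2, 3.0], [-0.4, 2.2], [0.2, 1.8], [0.3, 1.7], [-0.2, -0.1], [0.4, -0.2], [0.2, -2.0], [0.5, 2.4], [-0.1, 0.1], [-0.5, -0.6], [0.1, -0.4], [-1.1, -0.6], [0.1, 0.1], [-0.2, -0.1], [0.0, -0.4], [-0.9, -0.1], [0.0, -0.5], [-1.1, -0.5]]
[0.60878351 0.0422722  0.20369033]
```

Emit:
carry_out([
  [[0, 0, -0.25, 0.056, -1], [0, 0, -0.5, 0.056, -1], [0, 0, -0.75, 0.056, -1], [0, 0, -1, 0.056, -1], [0, 0, -1, 0.056, -1]],
])

```text
clock: 1.4
tool_pos: [0.1534, -0.659, 0.4355]
orientation: [-179.3, 0.3, 173.0]
force: [-0.3, -1.1, 0.5]
opening: 0.0534
gripper_force: 0.0
```

Emit:
carry_out([
  [[-0.12, 0.2, -0.02, 0, -1], [-0.24, 0.4, -0.04, 0, -1], [-0.36, 0.6, -0.06, 0, -1], [-0.48, 0.8, -0.08, 0, -1], [-0.6, 1, -0.1, 0, -1]],
])

```text
clock: 1.9
tool_pos: [0.2979, -0.4717, 0.4468]
orientation: [-180.0, 0.0, 173.0]
force: [0.1, -0.5, 0.2]
opening: 0.0132
gripper_force: 0.0
```

Emit:
carry_out([
  [[-0.12, 0.2, -0.02, 0, -1], [-0.24, 0.4, -0.04, 0, -1], [-0.36, 0.6, -0.06, 0, -1], [-0.48, 0.8, -0.08, 0, -1], [-0.6, 1, -0.1, 0, -1]],
])

```text
clock: 2.4
tool_pos: [0.4413, -0.2877, 0.4671]
orientation: [-180.0, 0.1, 173.0]
force: [0.5, -1.0, 0.1]
opening: 0.0007
gripper_force: 0.0
```

Emit:
carry_out([
  [[-0.12, 0.2, -0.02, 0, -1], [-0.24, 0.4, -0.04, 0, -1], [-0.36, 0.6, -0.06, 0, -1], [-0.48, 0.8, -0.08, 0, -1], [-0.6, 0.9, -0.1, 0, -1]],
])

```text
clock: 2.9
tool_pos: [0.5827, -0.1225, 0.4871]
orientation: [180.0, 0.0, 173.1]
force: [-0.3, -1.5, 0.0]
opening: 0.0005
gripper_force: 0.0
```

Emit:
carry_out([
  [[-0.25, 0.1, 0, 0, -1], [-0.5, 0.2, 0, 0, -1], [-0.75, 0.2, 0, 0, -1], [-1, 0.2, 0, 0, -1], [-1, 0.2, 0, 0, -1]],
])

```text
clock: 3.4
tool_pos: [0.7912, -0.1092, 0.4752]
orientation: [-179.9, -0.7, 173.0]
force: [1.3, 0.3, -3.6]
opening: 0.0001
gripper_force: 0.0
```

Emit:
carry_out([
  [[-0.25, 0, 0, 0, -1], [-0.5, 0, 0, 0, -1], [-0.75, 0, 0, 0, -1], [-1, 0, 0, 0, -1], [-1, 0, 0, 0, -1]],
])

```text
clock: 3.9
tool_pos: [0.8856, -0.1214, 0.4316]
orientation: [-179.7, 2.4, 173.0]
force: [-0.1, -0.1, -0.0]
opening: 0.0006
gripper_force: 0.0
```

```bash
python3 -c "
from plant import ctrl
o=ctrl.get_obs();print(o['joint_pos'].round(1),o['tool_pos'],o['orientation'])"
```

```text
[   4.9   46.7   71.7    0.9 -112.7 -101.6] [ 0.88562111 -0.12141443  0.43157323] [-179.67184864    2.35386912  173.01187924]
```

Emit:
carry_out([
  [[-0.25, 0, 0, 0, -1], [-0.5, 0, 0, 0, -1], [-0.75, 0, 0, 0, -1], [-1, 0, 0, 0, -1], [-1, 0, 0, 0, -1]],
])

```text
clock: 4.4
tool_pos: [0.9405, -0.1271, 0.3753]
orientation: [-179.4, 5.0, 173.0]
force: [0.4, -0.3, -1.1]
opening: 0.0003
gripper_force: 0.0
```

Emit:
carry_out([
  [[-0.25, 0, 0, 0, -1], [-0.5, 0, 0, 0, -1], [-0.75, 0, 0, 0, -1], [-1, 0, 0, 0, -1], [-1, 0, 0, 0, -1]],
])

```text
clock: 4.9
tool_pos: [0.9863, -0.1318, 0.3284]
orientation: [-179.0, 7.7, 173.1]
force: [-0.1, -0.3, -0.1]
opening: 0.0006
gripper_force: 0.0
```

Emit:
carry_out([
  [[0, 0, 0, 0, -1]],
])

```text
clock: 5.0
tool_pos: [0.9861, -0.1317, 0.3275]
orientation: [-179.0, 7.6, 173.1]
force: [-0.4, 0.3, -0.8]
opening: 0.0007
gripper_force: 0.0
```

Emit:
carry_out([
  [[-1, 0, -0.5, 0, -1], [-1, 0, -0.5, 0, -1], [-1, 0, -0.5, 0, -1], [-1, 0, -0.5, 0, -1], [-1, 0, -0.5, 0, -1]],
])

```text
clock: 5.5
tool_pos: [0.995, -0.1306, 0.3519]
orientation: [-178.7, 10.6, 173.1]
force: [0.2, -0.3, -0.0]
opening: 0.0006
gripper_force: 0.0
```

Emit:
carry_out([
  [[-1, 0, -0.5, 0, -1], [-1, 0, -0.5, 0, -1], [-1, 0, -0.5, 0, -1], [-1, 0, -0.5, 0, -1], [-1, 0, -0.5, 0, -1]],
])

```text
clock: 6.0
tool_pos: [1.0016, -0.1291, 0.3767]
orientation: [-178.4, 13.4, 173.2]
force: [-0.3, -0.7, -0.0]
opening: 0.0002
gripper_force: 0.0
```

Emit:
carry_out([
  [[-1, 0, -0.5, 0, -1], [-1, 0, -0.5, 0, -1], [-1, 0, -0.5, 0, -1], [-1, 0, -0.5, 0, -1], [-1, 0, -0.5, 0, -1]],
])

```text
clock: 6.5
tool_pos: [1.0058, -0.127, 0.4061]
orientation: [-178.1, 16.2, 173.3]
force: [0.3, 0.5, -0.8]
opening: 0.0004
gripper_force: 0.0
```

Emit:
carry_out([
  [[-1, 0, -0.4, 0, -1], [-1, 0, -0.4, 0, -1], [-1, 0, -0.4, 0, -1], [-1, 0, -0.4, 0, -1], [-1, 0, -0.4, 0, -1]],
])

```text
clock: 7.0
tool_pos: [1.0144, -0.1256, 0.4277]
orientation: [-177.7, 19.1, 173.4]
force: [0.2, 0.0, 0.3]
opening: 0.0006
gripper_force: 0.0
```

Emit:
carry_out([
  [[-1, 0, -0.3, 0, -1], [-1, 0, -0.3, 0, -1], [-1, 0, -0.3, 0, -1], [-1, 0, -0.3, 0, -1], [-1, 0, -0.3, 0, -1]],
])

```text
clock: 7.5
tool_pos: [1.0274, -0.1251, 0.4429]
orientation: [-177.4, 21.9, 173.5]
force: [0.6, 0.4, -0.3]
opening: 0.0003
gripper_force: 0.0
```

Emit:
carry_out([
  [[-1, 0, -0.2, 0, -1], [-1, 0, -0.2, 0, -1], [-1, 0, -0.2, 0, -1], [-1, 0, -0.2, 0, -1], [-1, 0, -0.2, 0, -1]],
])

```text
clock: 8.0
tool_pos: [1.0446, -0.1254, 0.4524]
orientation: [-177.0, 24.9, 173.7]
force: [-0.0, -0.8, 0.4]
opening: 0.0007
gripper_force: 0.0
```

Emit:
carry_out([
  [[-1, 0, -0.1, 0, -1], [-1, 0, -0.1, 0, -1], [-1, 0, -0.1, 0, -1], [-1, 0, -0.1, 0, -1], [-1, 0, -0.1, 0, -1]],
])

```text
clock: 8.5
tool_pos: [1.0657, -0.1265, 0.4565]
orientation: [-176.6, 27.8, 173.9]
force: [1.0, -0.3, -0.1]
opening: 0.0006
gripper_force: 0.0
```

Emit:
carry_out([
  [[-1, 0, 0, 0, -1], [-1, 0, 0, 0, -1], [-1, 0, 0, 0, -1], [-1, 0, 0, 0, -1], [-1, 0, 0, 0, -1]],
])

```text
clock: 9.0
tool_pos: [1.09, -0.1285, 0.4558]
orientation: [-176.2, 30.8, 174.1]
force: [-0.1, 0.8, 0.2]
opening: 0.0004
gripper_force: 0.0
```

Emit:
carry_out([
  [[-1, 0, 0, 0, -1], [-1, 0, 0, 0, -1], [-1, 0, 0, 0, -1], [-1, 0, 0, 0, -1], [-1, 0, 0, 0, -1]],
])

```text
clock: 9.5
tool_pos: [1.1094, -0.1297, 0.4631]
orientation: [-175.8, 33.7, 174.3]
force: [0.1, 0.1, 0.2]
opening: 0.0004
gripper_force: 0.0
```

Emit:
carry_out([
  [[-1, 0, 0, 0, -1], [-1, 0, 0, 0, -1], [-1, 0, 0, 0, -1], [-1, 0, 0, 0, -1], [-1, 0, 0, 0, -1]],
])

```text
clock: 10.0
tool_pos: [1.1244, -0.1298, 0.477]
orientation: [-175.4, 36.7, 174.6]
force: [-0.0, 0.3, 0.0]
opening: 0.0008
gripper_force: 0.0
```

```bash
cat >> h.py <<'E'
from scipy.spatial.transform import Rotation as Ro
def tool(o): return Ro.from_euler("xyz",o["orientation"],degrees=True).as_matrix()
def chR(p): return Ro.from_euler("z",p[2]).as_matrix()
def inch(p,X): return chR(p).T@(np.array(X)-[p[0],p[1],0])
E
python3 - <<'E'
from h import *
from plant import ctrl
p=np.load("ch.npy");o=ctrl.get_obs();R=tool(o)
print(o["joint_pos"].round(1),o["tool_pos"]);print((chR(p).T@R).round(3)); print(inch(p,o["tool_pos"]))
# targets in chamber frame
w=Ro.from_matrix(R)
for q in ([-.25,0,.4],[-.05,0,.3]):
    print(R.T@(ch(p,q)-o["tool_pos"])/.2)
E
```

```text
[   7.    51.    71.7   12.3  -75.7 -103.2] [ 1.12443095 -0.12984051  0.47695955]
[[-0.801  0.016  0.598]
 [-0.026  0.998 -0.062]
 [-0.598 -0.065 -0.799]]
[ 0.58349757 -0.10572643  0.47695955]
[ 3.55622298  0.48548932 -2.2165411 ]
[ 3.05353441  0.5339503  -1.21906642]
```

Emit:
carry_out([
  [[0.17, 0.03, -0.105, 0, -1], [0.34, 0.06, -0.21, 0, -1], [0.51, 0.09, -0.315, 0, -1], [0.68, 0.125, -0.425, 0, -1]],
])

```text
clock: 10.4
tool_pos: [0.9836, -0.0881, 0.4623]
orientation: [-175.3, 36.7, 174.6]
force: [1.5, 0.6, 1.8]
opening: 0.0005
gripper_force: 0.0
```

Emit:
carry_out([
  [[0.17, 0.03, -0.105, 0, -1], [0.34, 0.06, -0.21, 0, -1], [0.51, 0.09, -0.315, 0, -1], [0.68, 0.125, -0.425, 0, -1]],
])

```text
clock: 10.8
tool_pos: [0.8284, -0.0413, 0.4489]
orientation: [-175.4, 36.7, 174.6]
force: [1.0, 0.4, 1.0]
opening: 0.0003
gripper_force: 0.0
```

Emit:
carry_out([
  [[0.17, 0.03, -0.105, 0, -1], [0.34, 0.06, -0.21, 0, -1], [0.51, 0.09, -0.315, 0, -1], [0.68, 0.125, -0.425, 0, -1]],
])

```text
clock: 11.2
tool_pos: [0.6739, 0.0049, 0.4337]
orientation: [-175.4, 36.8, 174.6]
force: [-0.8, 1.2, 0.8]
opening: 0.0006
gripper_force: 0.0
```

Emit:
carry_out([
  [[0.17, 0.03, -0.105, 0, -1], [0.34, 0.06, -0.21, 0, -1], [0.51, 0.09, -0.315, 0, -1], [0.68, 0.125, -0.425, 0, -1], [0.68, 0.125, -0.425, 0, -1]],
])

```text
clock: 11.7
tool_pos: [0.518, 0.0524, 0.4195]
orientation: [-175.5, 36.8, 174.7]
force: [0.9, 0.2, 1.2]
opening: 0.0003
gripper_force: 0.0
```

```bash
cat > st.py <<'E'
from h import *
from plant import ctrl
p=np.load("ch.npy");o=ctrl.get_obs();R=tool(o)
print(round(o["clock"],2),o["joint_pos"].round(1),"force",(chR(p).T@o["force"]).round(2))
print("tcp ch",inch(p,o["tool_pos"]).round(4),"z",(chR(p).T@R)[:,2].round(3))
E
python3 - <<'E'
from st import *
s=ctrl.snapshot("wrist"); pickle.dump(s,open("w1.pkl","wb")); cv2.imwrite("pics/w1.png",s["color"][:,:,::-1])
for k in ("rail_top","rail"): print(k,[(d["centre"],round(d["p"],2)) for d in ctrl.spot_point(s,k)[:2]])
q=p.copy()
for r in (.165,.1825,.2): print(r,[proj(s,cov(p,r,y,.005)).round(1).tolist() for y in(.1,0,-.1)])
for z in ([-.05,0,.3],[0,0,.27]): print(R.T@(ch(p,z)-o["tool_pos"])/.2)
E
```

```text
11.7 [  47.6  -19.6  -39.5   38.9  -56.5 -162.5] force [0.82 0.35 1.2 ]
tcp ch [-0.0411 -0.0014  0.4195] z [ 0.6   -0.057 -0.798]
rail_top [([294.2, 131.5], 0.62)]
rail [([293.1, 130.3], 0.56), ([56.2, 81.1], 0.38)]
0.165 [[376.4, 121.2], [293.6, 118.8], [213.0, 116.4]]
0.1825 [[374.4, 135.9], [293.1, 133.3], [213.8, 130.8]]
0.2 [[372.5, 150.1], [292.6, 147.4], [214.6, 144.8]]
[0.39362718 0.04352584 0.44942797]
[0.28364896 0.05585794 0.71915507]
```

View pics/w1.png

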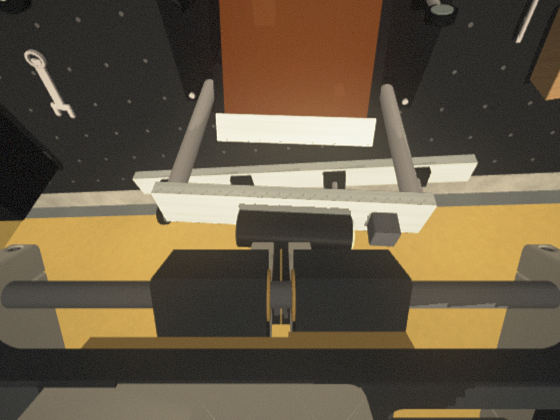

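The wrist view shows the rail's edge lines at (217,114)–(376,119) and (217,142)–(374,147), about 2–3 px (≈3 mm) above the prediction, so the fit is good. Now I'll refine it and check how much room the camera body has.

Run:
```python
from st import *
from scipy.optimize import least_squares
s=pickle.load(open("w1.pkl","rb"))
c=-np.array(s["R"]).T@s["t"]; print("cam in tool",(R.T@(c-o["tool_pos"])).round(3))
C=[(.165,-.1,217,114),(.165,.1,376,119),(.2,-.1,217,142),(.2,.1,374,147)]
def f(q):
    P=p.copy();P[:4]=q
    return np.concatenate([*[proj(s,cov(P,r,y,.005))-[u,v] for r,y,u,v in C],(q-p[:4])/[.0015,.0015,.008,.015]])
r=least_squares(f,p[:4],x_scale=.01);print(r.x-p[:4],r.x,r.fun[:8].round(1))
p[:4]=r.x;np.save("ch.npy",p)
for n in (.06,.02):
    X=cov(p,.1835,0,.005)-n*R[:,2]; print(n,inch(p,X),R.T@(X-o["tool_pos"])/.2)
```

```text
11.85 [  47.1  -19.2  -39.2   38.9  -56.2 -162.3] force [0.23 0.57 1.27]
tcp ch [-0.038  -0.0014  0.4193] z [ 0.599 -0.06  -0.798]
cam in tool [ 0.085  0.    -0.16 ]
[-0.00213307  0.00203421  0.00175374 -0.03149283] [ 0.55678657  0.05064382 -0.12466273  0.54513352] [-1.8  0.7  1.4  0.2 -0.1  0.7 -0.6  0.8]
0.06 [0.01837112 0.00364    0.24733328] [0.29774937 0.09264388 0.84652451]
0.02 [0.0423307  0.00121333 0.21539507] [0.29774937 0.09264388 1.04652451]
```

Emit:
carry_out([
  [[0.07, 0.02, 0.21, 0, -1], [0.15, 0.045, 0.42, 0, -1], [0.22, 0.07, 0.63, 0, -1], [0.3, 0.09, 0.845, 0, -1], [0.3, 0.09, 0.845, 0, -1]],
])

```text
clock: 12.35
tool_pos: [0.577, 0.0389, 0.2568]
orientation: [-175.3, 34.4, 175.1]
force: [-0.3, -0.5, 0.4]
opening: 0.0003
gripper_force: 0.0
```

Run:
```python
from st import *
s=ctrl.snapshot("wrist"); cv2.imwrite("pics/w2.png",s["color"][:,:,::-1]); pickle.dump(s,open("w2.pkl","wb"))
for r in (.165,.1835,.2): print(r,[proj(s,cov(p,r,y,.005)).round(1).tolist() for y in(.1,0,-.1)])
print("tcp px",proj(s,o["tool_pos"]))
print(ctrl.get_obs()["tool_pos"],o["tool_pos"])
for n in (.02,0): print(R.T@(cov(p,.1835,0,.005)-n*R[:,2]-o["tool_pos"])/.2)
```

```text
12.35 [  29.8   -6.8  -53.6   56.2  -27.8 -173.6] force [-0.19 -0.56  0.43]
tcp ch [ 0.0215 -0.0091  0.2568] z [ 0.566 -0.059 -0.822]
0.165 [[432.2, 198.4], [298.0, 192.2], [169.3, 186.3]]
0.1835 [[427.3, 221.2], [296.9, 214.7], [171.6, 208.5]]
0.2 [[423.1, 240.4], [295.9, 233.7], [173.6, 227.3]]
tcp px [279.75839789 259.79757203]
[0.57734139 0.03944705 0.2595086 ] [0.57700371 0.03889278 0.2568273 ]
[0.02571649 0.06596244 0.22608261]
[0.02571649 0.06596244 0.32608261]
```

View pics/w2.png

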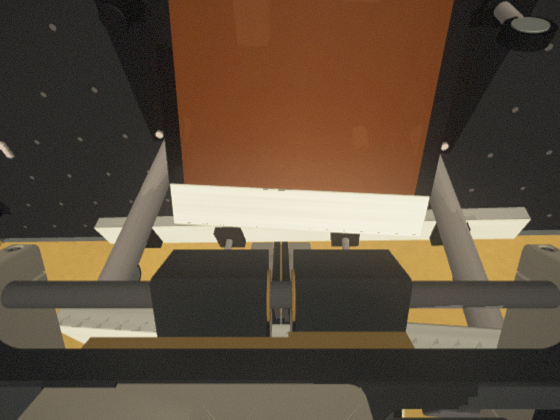

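The rail's far and near edges agree with the prediction to within about 4 px (1–3 mm). Joint 6 sits at its limit, so I'll turn the tool a little to free it.

Emit:
carry_out([
  [[0.01, 0.03, 0.04, -0.015, -1], [0.02, 0.06, 0.08, -0.03, -1], [0.025, 0.065, 0.1, -0.04, -1], [0.025, 0.065, 0.1, -0.04, -1]],
])

```text
clock: 12.8
tool_pos: [0.5864, 0.0531, 0.2432]
orientation: [-166.0, 32.6, -167.7]
force: [0.5, -0.6, 0.4]
opening: 0.0005
gripper_force: 0.0
```

```bash
cat >> st.py <<'E'
print("theta",p[3]);
for n in (.02,.01,0):
    X=cov(p,.1835,0,.005)-n*R[:,2]; print(n,(R.T@(X-o["tool_pos"])/.2).round(3))
E
python3 st.py
```

```text
12.8 [  27.7   -4.9  -55.1   63.5  -24.5 -165.3] force [ 0.61 -0.55  0.35]
tcp ch [0.029  0.0061 0.2432] z [ 0.574 -0.053 -0.817]
theta 0.5451335203919004
0.02 [ 0.026 -0.01   0.153]
0.01 [ 0.026 -0.01   0.203]
0 [ 0.026 -0.01   0.253]
```

```bash
cat > kin.py <<'E'
from h import *
from scipy.optimize import least_squares
LO=np.array([-176.03,-82.01,-58.28,-173.87,-174.79,-173.66]);HI=np.array([176.03,121.73,71.71,95.51,-.11,173.66])
r=lambda a,d:Ro.from_euler(a,d,degrees=True).as_matrix()
def fk(q,k,s4,s6):
    d1,a1,a2,dx,dz,l,d6,ex,ez,ta=k
    A=r("z",q[0]);x=A@[a1,0,d1];A=A@r("y",q[1]);x=x+A@[0,0,a2];A=A@r("y",-q[2]);x=x+A@[dx,0,dz]
    A=A@r("x",s4*q[3]);x=x+A@[0,l,0];A=A@r("y",-q[4]);x=x+A@[d6,0,ez];A=A@r("x",s6*q[5])
    return x+A@[ex*0,0,0],A@Ro.from_euler("y",90,degrees=True).as_matrix()@r("z",ta)
D=[([-60.327,20.546,.682,0,-70.136,-16.507],[.154,-.657,.227],[180,0,-166.84]),
([4.9,46.7,71.7,.9,-112.7,-101.6],[.88562,-.12141,.43157],[-179.67,2.35,173.01]),
([7,51,71.7,12.3,-75.7,-103.2],[1.1244,-.1298,.47696],[-175.4,36.7,174.6]),
([47.6,-19.6,-39.5,38.9,-56.5,-162.5],[.518,.0524,.4195],[-175.5,36.8,174.7]),
([29.8,-6.8,-53.6,56.2,-27.8,-173.6],[.577,.0389,.2568],[-175.3,34.4,175.1]),
([27.7,-4.9,-55.1,63.5,-24.5,-165.3],[.5864,.0531,.2432],[-166,32.6,-167.7])]
def res(k,s4,s6):
    o=[]
    for q,x,e in D:
        X,A=fk(q,k,s4,s6);o+=[*(X-x),*(.3*Ro.from_matrix(A.T@r("xyz",e)).as_rotvec())]
    return np.array(o)
def fit():
    B=[]
    for s4 in(1,-1):
        for s6 in(1,-1):
            for ta in(0,90,180,270):
                f=least_squares(res,[.3,0,.6,.5,0,-.19,.3,0,0,ta],args=(s4,s6),x_scale=[.1]*9+[50]);B.append((f.cost,s4,s6,f.x))
    return min(B,key=lambda b:b[0])
def ik(X,A,q0,K):
    _,s4,s6,k=K
    def f(q):
        x,B=fk(q,k,s4,s6);return np.r_[(x-X)*10,3*Ro.from_matrix(A.T@B).as_rotvec()]
    return least_squares(f,np.clip(q0,LO+.01,HI-.01),bounds=(LO,HI),x_scale=10)
E
python3 - <<'E'
from kin import *
from st import *
K=fit();pickle.dump(K,open("K.pkl","wb"));print(K[0],K[1:3],K[3].round(4)); print(res(K[3],*K[1:3]).reshape(-1,6).round(4))
for turn in(0,-10,10):
  q=o["joint_pos"]; A=R@r("z",turn)
  for th in (.545,.4,.3,.2,.1,.03):
    P=p.copy();P[3]=th
    f=ik(cov(P,.1835,0,.005),A,q,K);q=f.x;print(turn,th,q.round(1),round(f.cost,6))
E
```

```text
12.8 [  27.7   -4.9  -55.1   63.5  -24.5 -165.3] force [ 0.61 -0.55  0.35]
tcp ch [0.029  0.0061 0.2432] z [ 0.574 -0.053 -0.817]
theta 0.5451335203919004
0.02 [ 0.026 -0.01   0.153]
0.01 [ 0.026 -0.01   0.203]
0 [ 0.026 -0.01   0.253]
9.191634135509161e-07 (-1, -1) [ 1.987000e-01  1.000000e-03  6.014000e-01  4.624000e-01  1.000000e-04
 -1.916000e-01  3.781000e-01  3.163200e+00  2.000000e-04  2.699706e+02]
[[-0.0001 -0.0001 -0.0003 -0.      0.      0.0002]
 [-0.0002 -0.0005  0.     -0.      0.0004 -0.0002]
 [ 0.0002  0.0007  0.0001  0.      0.0004  0.0002]
 [-0.0002  0.     -0.0002  0.0001  0.0001  0.0004]
 [-0.     -0.      0.0001  0.0001 -0.     -0.0003]
 [ 0.0001 -0.      0.0002  0.0003  0.0001 -0.0003]]
0 0.545 [ 1.720e+01  1.000e-01 -5.660e+01  7.960e+01 -1.640e+01 -1.737e+02] 0.003078
0 0.4 [  15.6    3.   -55.6   80.8  -15.1 -173.7] 0.01528
0 0.3 [  14.8    4.9  -54.9   81.4  -14.3 -173.7] 0.029823
0 0.2 [  14.1    6.8  -54.4   81.8  -13.8 -173.7] 0.049794
0 0.1 [  13.7    8.6  -53.9   82.1  -13.3 -173.7] 0.075469
0 0.03 [  13.4    9.7  -53.6   82.2  -13.  -173.7] 0.096942
-10 0.545 [  10.6    0.   -58.1   94.8  -13.1 -173.4] 0.0
-10 0.4 [   9.8    3.   -56.9   95.5  -12.7 -173.7] 0.005003
-10 0.3 [   9.6    4.9  -56.1   95.5  -12.6 -173.7] 0.014823
-10 0.2 [   9.5    6.8  -55.5   95.5  -12.5 -173.7] 0.030152
-10 0.1 [   9.4    8.6  -55.    95.5  -12.5 -173.7] 0.051204
-10 0.03 [   9.3    9.8  -54.7   95.5  -12.4 -173.7] 0.069438
10 0.545 [  22.1    0.3  -54.1   66.   -19.2 -173.7] 0.015161
10 0.4 [  20.1    3.2  -53.4   67.4  -17.2 -173.7] 0.033695
10 0.3 [  19.     5.1  -52.9   68.1  -16.  -173.7] 0.052126
10 0.2 [  18.1    6.9  -52.4   68.7  -15.1 -173.7] 0.075662
10 0.1 [  17.4    8.7  -52.1   69.1  -14.2 -173.7] 0.104626
10 0.03 [  17.     9.8  -51.9   69.2  -13.7 -173.7] 0.128258
```

```bash
cat > srch.py <<'E'
from kin import *
import sys
p=np.load("ch.npy");K=pickle.load(open("K.pkl","rb"))
def ori(t,b,turn): # tool: x towards robot, tilt t, azimuth b rel. chamber x
    return chR(p)@r("z",b)@r("y",-t)@np.diag([-1.,1,-1])@r("z",turn)
def path(A,y,q):
    m=99;cst=0;qs=[]
    for n,th in((.06,.545),(0,.545),(0,.3),(0,.03)):
        P=p.copy();P[3]=th
        f=ik(cov(P,.1835,y,.005)-n*A[:,2],A,q,K);q=f.x;cst=max(cst,f.cost);m=min(m,(np.minimum(q-LO,HI-q)).min());qs.append(q)
    return cst,m,qs
if __name__=="__main__":
    q0=np.array([20,-5,-50,40,-25,-150.]);q1=np.array([0,0,-55,0,-10,-90.]);out=[]
    for t in(30,36,42):
        for b in(-20,0,20):
            for tn in(-30,-15,0,15):
                for y in(-.07,0,.07):
                    A=ori(t,b,tn)
                    for q in(q0,q1):
                        c,m,qs=path(A,y,q)
                        if c<1e-4: out.append((round(m,1),t,b,tn,y,qs[0].round(),qs[-1].round()))
    out.sort(key=lambda a:-a[0])
    for a in out[:14]:print(*a)
    print(len(out))
E
time python3 srch.py
```

```text
5.3 30 20 -30 -0.07 [ 18.  -6. -36.   5. -30. -69.] [ 15.  10. -44.  13.  -5. -75.]
5.3 30 20 -30 -0.07 [ 18.  -6. -36.   5. -30. -69.] [ 15.  10. -44.  13.  -5. -75.]
5.3 30 20 -15 -0.07 [ 18.  -6. -36.   5. -30. -84.] [ 15.  10. -44.  13.  -5. -90.]
5.3 30 20 -15 -0.07 [ 18.  -6. -36.   5. -30. -84.] [ 15.  10. -44.  13.  -5. -90.]
5.3 30 20 0 -0.07 [ 18.  -6. -36.   5. -30. -99.] [  15.   10.  -44.   13.   -5. -105.]
5.3 30 20 0 -0.07 [ 18.  -6. -36.   5. -30. -99.] [  15.   10.  -44.   13.   -5. -105.]
5.3 30 20 15 -0.07 [  18.   -6.  -36.    5.  -30. -114.] [  15.   10.  -44.   13.   -5. -120.]
5.3 30 20 15 -0.07 [  18.   -6.  -36.    5.  -30. -114.] [  15.   10.  -44.   13.   -5. -120.]
8
real	0m8.085s
user	0m8.648s
sys	0m0.028s
```

```bash
cat > s2.py <<'E'
from srch import *
rng=np.random.default_rng(0);out=[]
for t in(27,30,35,40):
  for b in(-15,0,12,25):
    for y in(-.08,0,.08):
      A=ori(t,b,0);P=p.copy();P[3]=.2;sol=[]
      for i in range(14):
        q0=rng.uniform([-90,-40,-58,-173,-90,-173],[90,60,20,95,-1,173])
        f=ik(cov(P,.1835,y,.005),A,q0,K)
        if f.cost<1e-6 and not any(abs(f.x-s).max()<3 for s in sol): sol.append(f.x)
      for s in sol:
        for tn in(-20,0,20):
          c,m,qs=path(ori(t,b,tn),y,s)
          if c<1e-4: out.append((round(m,1),t,b,tn,y,qs[0].round(),qs[1].round(),qs[-1].round()))
out.sort(key=lambda a:-a[0])
for a in out[:25]:print(*a)
E
time python3 s2.py
```

```text
18.9 27 25 -20 -0.08 [ 14.  -4. -29.  -3. -37. -64.] [ 14.   2. -31.  -4. -30. -64.] [ 12.  12. -33.  -8. -19. -58.]
18.9 27 25 0 -0.08 [ 14.  -4. -29.  -3. -37. -84.] [ 14.   2. -31.  -4. -30. -84.] [ 12.  12. -33.  -8. -19. -78.]
18.9 27 25 20 -0.08 [  14.   -4.  -29.   -3.  -37. -104.] [  14.    2.  -31.   -4.  -30. -104.] [ 12.  12. -33.  -8. -19. -98.]
15.6 30 25 -20 -0.08 [ 13.  -5. -32.  -4. -33. -63.] [ 14.   1. -33.  -5. -26. -62.] [ 12.  11. -34. -11. -16. -54.]
15.6 30 25 0 -0.08 [ 13.  -5. -32.  -4. -33. -83.] [ 14.   1. -33.  -5. -26. -82.] [ 12.  11. -34. -11. -16. -74.]
15.6 30 25 20 -0.08 [  13.   -5.  -32.   -4.  -33. -103.] [  14.    1.  -33.   -5.  -26. -102.] [ 12.  11. -34. -11. -16. -94.]
12.8 40 25 -20 -0.08 [ 12.  -8. -38. -11. -21. -56.] [ 12.  -1. -37. -15. -15. -51.] [  5.  10. -30. -38. -13. -23.]
12.8 40 25 0 -0.08 [ 12.  -8. -38. -11. -21. -76.] [ 12.  -1. -37. -15. -15. -71.] [  5.  10. -30. -38. -13. -43.]
12.8 40 25 20 -0.08 [ 12.  -8. -38. -11. -21. -96.] [ 12.  -1. -37. -15. -15. -91.] [  5.  10. -30. -38. -13. -63.]
12.2 27 25 -20 0 [ 25.  -4. -33.
[... 861 characters left out ...]
 38.   6. -45.  52. -33. 147.] [ 24.  14. -52.  84. -21. 124.]
5.1 27 -15 20 0 [ 36.  -1. -41.  36. -41. 166.] [ 31.   4. -45.  44. -31. 161.] [ 17.  12. -53.  79. -17. 136.]
2.2 30 25 -20 0 [ 25.  -5. -36.   7. -29. -82.] [ 24.   1. -39.   9. -21. -84.] [ 20.  11. -47.  24.  -2. -96.]
2.2 30 25 0 0 [  25.   -5.  -36.    7.  -29. -102.] [  24.    1.  -39.    9.  -21. -104.] [  20.   11.  -47.   24.   -2. -116.]
2.2 30 25 20 0 [  25.   -5.  -36.    7.  -29. -122.] [  24.    1.  -39.    9.  -21. -124.] [  20.   11.  -47.   24.   -2. -136.]
0.9 30 -15 0 0.08 [ 44.   2. -42.  43. -42. 173.] [ 38.   6. -45.  52. -33. 167.] [ 24.  14. -52.  84. -21. 144.]
real	0m12.061s
user	0m12.643s
sys	0m0.020s
```

```bash
cat > sim.py <<'E'
from srch import *
W=1.32
def step(q,dX,A,k):
    x,B=fk(q,K[3],-1,-1);X=x+dX
    def f(v):
        x,C=fk(v,K[3],-1,-1);return np.r_[x-X,W*Ro.from_matrix(A.T@C).as_rotvec()]
    return least_squares(f,np.clip(q,LO+.001,HI-.001),bounds=(LO,HI),x_scale=10).x
def run(q,rows): # rows: world shifts <=50mm
    for d in rows: q=step(q,np.array(d),fk(q,K[3],-1,-1)[1],K)
    return q
def show(q):
    x,B=fk(q,K[3],-1,-1);z=chR(p).T@B[:,2]
    print("tcp",x.round(3),"tilt %.1f az %.1f"%(np.degrees(np.arccos(-z[2])),np.degrees(np.arctan2(z[1],z[0]))),q.round(1))
if __name__=="__main__":
    q=np.array([7,51,71.7,7.,-101,-103.2]) # validate: pull like before
    q=np.array(D[1][0]);show(q)
    for i in range(3):
        B=fk(q,K[3],-1,-1)[1]; q=run(q,[.05*(B@[-1,0,-.5*(i>0)])/np.linalg.norm([1,.5*(i>0)])]*5);show(q)
    print()
    for az in(30,60,90):
        q=np.array([27.7,-4.9,-55.1,63.5,-24.5,-165.3])
        A0=fk(q,K[3],-1,-1)[1]
        for X in([.5,.05,.42],[.9*np.cos(np.radians(az)),.9*np.sin(np.radians(az)),.5]):
            x=fk(q,K[3],-1,-1)[0];n=int(np.ceil(np.linalg.norm(X-x)/.045))
            for i in range(n): q=run(q,[(np.array(X)-x)/n])
        show(q)
        e=np.array([np.cos(np.radians(az)),np.sin(np.radians(az)),.1])*.049
        for i in range(7): q=run(q,[e]*5);show(q)
E
time python3 sim.py
```

```text
tcp [ 0.885 -0.122  0.432] tilt 2.4 az -7.8 [   4.9   46.7   71.7    0.9 -112.7 -101.6]
tcp [ 0.96  -0.129  0.337] tilt 4.8 az -7.2 [   4.4   53.    71.7    1.6 -104.2 -101. ]
tcp [ 0.971 -0.127  0.353] tilt 7.5 az -6.8 [   4.7   52.3   71.7    2.5 -102.3 -101.1]
tcp [ 0.978 -0.125  0.375] tilt 10.2 az -6.6 [   5.2   51.3   71.7    3.4 -100.7 -101.3]

tcp [0.779 0.45  0.5  ] tilt 35.2 az -5.3 [  53.5   26.3   22.1   33.4  -72.9 -141.8]
tcp [0.934 0.527 0.477] tilt 36.0 az -4.2 [  48.9   54.2   71.7   30.7  -87.9 -126.3]
tcp [1.003 0.543 0.4  ] tilt 38.2 az -1.7 [  46.6   59.6   71.7   31.1  -79.8 -127.2]
tcp [1.058 0.554 0.335] tilt 40.4 az 0.7 [  44.9   64.1   71.7   32.   -72.5 -128.4]
tcp [1.101 0.562 0.282] tilt 42.7 az 3.0 [  43.4   68.    71.7   33.3  -65.9 -129.7]
tcp [1.136 0.568 0.238] tilt 45.0 az 5.0 [  42.3   71.3   71.7   34.8  -60.  -131.2]
tcp [1.165 0.574 0.202] tilt 47.3 az 6.9 [  41.3   74.1   71.7   36.6  -54.7 -132.9]
tcp [1.188 0.579 0.175] tilt 49.5 az 8.6 [  40.5   76.5   71.7   38.7  -50.  -134.8]
tcp [0.45  0.779 0.5  ] tilt 35.2 az -5.3 [  84.4   41.1   47. 
[... 648 characters left out ...]
lt 33.5 az -4.4 [ 105.1   50.9   71.7   35.5 -121.8 -168.4]
tcp [0.145 0.903 0.445] tilt 34.0 az -0.5 [ 103.7   56.5   71.7   34.9 -114.5 -170.3]
tcp [0.157 0.96  0.37 ] tilt 34.6 az 3.6 [ 102.6   61.2   71.7   35.  -107.8 -171.9]
tcp [0.168 1.007 0.307] tilt 35.3 az 8.0 [ 101.8   65.1   71.7   35.4 -101.8 -173.3]
tcp [0.186 1.045 0.26 ] tilt 36.0 az 12.4 [ 100.7   68.1   71.7   36.   -96.1 -173.7]
tcp [0.203 1.077 0.222] tilt 36.8 az 16.9 [  99.6   70.4   71.7   36.8  -90.9 -173.7]
tcp [0.217 1.106 0.192] tilt 37.7 az 21.3 [  98.7   72.4   71.7   37.6  -86.1 -173.7]
tcp [0.229 1.132 0.168] tilt 38.7 az 25.6 [  97.9   74.1   71.7   38.4  -81.6 -173.7]
real	0m1.299s
user	0m1.786s
sys	0m0.068s
```

```bash
cat > plan1.py <<'E'
from sim import *
q=np.array([27.7,-4.9,-55.1,63.5,-24.5,-165.3])
def go(q,X,v=.045):
    x,B=fk(q,K[3],-1,-1);X=np.array(X);n=int(np.ceil(np.linalg.norm(X-x)/v))
    print(n,"rows, tool shift/.2:",(B.T@(X-x)/.2).round(3))
    for i in range(n): q=run(q,[(X-x)/n])
    show(q);return q
if __name__=="__main__":
    q=go(q,[.51,.05,.42]);q=go(q,[.35,.45,.46]);q=go(q,[.22,.78,.5])
    # turn -15 deg about tool z
    B=fk(q,K[3],-1,-1)[1]
    for i in range(3): q=step(q,np.zeros(3),fk(q,K[3],-1,-1)[1]@r("z",-8),K)
    show(q)
    for i in range(9):
        B=fk(q,K[3],-1,-1)[1];d=np.array([.2,1,.45]);s=B.T@d;s/=abs(s).max();print("pull",s.round(2))
        q=run(q,[.05*B@s/np.linalg.norm(s)]*5);show(q)
    q2=q
    for t,b in((33,15),(35,20),(37,22),(38,26)):
        for y in(-.08,-.05):
            c,m,qs=path(ori(t,b,0),y,np.array([13,-5,-32,-5,-30,-83.]));print(t,b,y,round(c,5),round(m,1),qs[-1].round())
E
python3 plan1.py
```

```text
5 rows, tool shift/.2: [-0.158 -0.163 -0.935]
tcp [0.51 0.05 0.42] tilt 35.2 az -5.3 [  47.8  -19.8  -37.8   35.9  -58.4 -145.2]
10 rows, tool shift/.2: [ 0.193  1.975 -0.861]
tcp [0.393 0.444 0.489] tilt 34.4 az -5.4 [  87.     2.3  -10.6   34.   -84.7 -173.7]
9 rows, tool shift/.2: [ 0.37   1.703 -0.728]
tcp [0.25  0.785 0.524] tilt 33.9 az -5.7 [  98.1   38.2   46.    33.3 -108.  -170.9]
tcp [0.25  0.785 0.524] tilt 33.9 az -5.7 [  98.1   38.2   46.    33.3 -108.  -146.9]
pull [-1.    0.6  -0.43]
tcp [0.283 0.853 0.514] tilt 34.7 az -2.2 [  95.3   52.6   71.7   37.  -113.9 -137.2]
pull [-1.    0.6  -0.39]
tcp [0.311 0.887 0.488] tilt 35.7 az 1.9 [  93.9   54.6   71.7   37.6 -109.1 -136.9]
pull [-1.    0.6  -0.33]
tcp [0.334 0.918 0.467] tilt 37.0 az 6.0 [  92.7   56.4   71.7   38.3 -104.5 -136.8]
pull [-1.    0.59 -0.27]
tcp [0.354 0.945 0.451] tilt 38.3 az 9.9 [  91.8   57.8   71.7   39.  -100.3 -136.8]
pull [-1.    0.59 -0.21]
tcp [0.371 0.971 0.439] tilt 39.8 az 13.7 [  91.    59.1   71.7   39.8  -96.2 -136.9]
pull [-1.    0.59 -0.15]
tcp [0.386 0.996 0.43 ] tilt 41.4 az 17.4 [  90.3   60.1   71.7   40.7  -92.2 -137. ]
pull [-1.    0.59 -0.09]
tcp [0.4   1.019 0.424] tilt 43.2 az 20.8 [  89.7   61.1   71.7   41.6  -88.4 -137.1]
pull [-1.    0.59 -0.04]
tcp [0.411 1.041 0.421] tilt 45.0 az 24.0 [  89.2   61.9   71.7   42.6  -84.7 -137.4]
pull [-1.    0.59  0.02]
tcp [0.421 1.062 0.419] tilt 46.9 az 27.1 [  88.7   62.7   71.7   43.5  -81.1 -137.7]
33 15 -0.08 0.01124 1.1 [  13.   10.  -46.   15.   -2. -110.]
33 15 -0.05 0.02311 1.1 [  16.   10.  -47.   19.   -2. -115.]
35 20 -0.08 0.00062 0.3 [ 14.  10. -44.   4.  -0. -95.]
35 20 -0.05 0.0061 0.4 [ 16.  10. -44.   5.  -1. -97.]
37 22 -0.08 0.0 4.9 [ 13.  10. -38. -15.  -5. -73.]
37 22 -0.05 0.00158 0.0 [ 17.  10. -42.  -5.  -0. -87.]
38 26 -0.08 0.0 13.8 [  7.  11. -30. -33. -14. -48.]
38 26 -0.05 0.0 8.8 [ 13.  10. -34. -26.  -9. -60.]
```

```bash
cat > plan2.py <<'E'
from plan1 import *
q=go(q,[.51,.05,.42])
for i in range(3): q=step(q,np.zeros(3),fk(q,K[3],-1,-1)[1]@r("z",-8),K)
show(q)
q=go(q,[.40,.42,.46]);q=go(q,[-.05,.78,.5])
for i in range(8):
    B=fk(q,K[3],-1,-1)[1];d=np.array([-.12,1,.6]);s=B.T@d;s/=abs(s).max();print("pull",s.round(2))
    q=run(q,[.05*B@s/np.linalg.norm(s)]*5);show(q)
E
python3 plan2.py
```

```text
5 rows, tool shift/.2: [-0.158 -0.163 -0.935]
tcp [0.51 0.05 0.42] tilt 35.2 az -5.3 [  47.8  -19.8  -37.8   35.9  -58.4 -145.2]
tcp [0.51 0.05 0.42] tilt 35.2 az -5.3 [  47.8  -19.8  -37.8   35.9  -58.4 -121.2]
9 rows, tool shift/.2: [-0.722  1.658 -0.702]
tcp [0.4  0.42 0.46] tilt 35.2 az -5.3 [  86.3    0.2  -16.9   35.2  -80.9 -152.4]
13 rows, tool shift/.2: [ 0.529  2.31  -1.652]
tcp [-0.05  0.78  0.5 ] tilt 35.2 az -5.3 [ 118.6   43.    52.3   30.2 -120.4 -165.8]
pull [-1.    0.87 -0.95]
tcp [-0.026  0.827  0.51 ] tilt 35.4 az -1.8 [ 115.7   52.8   71.7   35.7 -125.2 -156.1]
pull [-1.    0.87 -0.88]
tcp [-0.     0.852  0.506] tilt 35.9 az 2.1 [ 114.    53.4   71.7   37.  -121.7 -154.3]
pull [-1.    0.87 -0.8 ]
tcp [0.021 0.876 0.504] tilt 36.5 az 6.2 [ 112.7   53.9   71.7   38.2 -118.3 -152.9]
pull [-1.    0.86 -0.73]
tcp [0.038 0.899 0.503] tilt 37.3 az 10.2 [ 111.6   54.3   71.7   39.3 -114.9 -151.8]
pull [-1.    0.86 -0.65]
tcp [0.052 0.92  0.503] tilt 38.2 az 14.2 [ 110.7   54.7   71.7   40.3 -111.7 -150.9]
pull [-1.    0.86 -0.58]
tcp [0.064 0.942 0.504] tilt 39.3 az 18.0 [ 109.9   55.1   71.7   41.3 -108.4 -150.2]
pull [-1.    0.86 -0.5 ]
tcp [0.073 0.963 0.505] tilt 40.6 az 21.8 [ 109.3   55.5   71.7   42.2 -105.2 -149.7]
pull [-1.    0.86 -0.43]
tcp [0.081 0.984 0.508] tilt 42.0 az 25.4 [ 108.7   55.8   71.7   43.2 -102.  -149.3]
```

Emit:
carry_out([
  [[-0.03, -0.03, -0.19, 0, -1], [-0.06, -0.06, -0.38, 0, -1], [-0.1, -0.1, -0.57, -0.022, -1], [-0.13, -0.13, -0.76, -0.044, -1], [-0.16, -0.16, -0.93, -0.067, -1]],
])

```text
clock: 13.3
tool_pos: [0.5086, 0.051, 0.4211]
orientation: [-153.7, 24.2, -141.7]
force: [1.4, 1.1, 0.7]
opening: 0.0007
gripper_force: 0.0
```

Emit:
carry_out([
  [[-0.07, 0.17, -0.07, 0, -1], [-0.14, 0.34, -0.14, 0, -1], [-0.22, 0.51, -0.21, 0, -1], [-0.29, 0.68, -0.28, 0, -1], [-0.36, 0.83, -0.35, 0, -1]],
])

```text
clock: 13.8
tool_pos: [0.4528, 0.2372, 0.4387]
orientation: [-153.8, 24.2, -142.0]
force: [0.2, 0.5, 0.8]
opening: 0.0
gripper_force: 0.0
```

Emit:
carry_out([
  [[-0.07, 0.17, -0.07, 0, -1], [-0.14, 0.34, -0.14, 0, -1], [-0.22, 0.51, -0.21, 0, -1], [-0.29, 0.68, -0.28, 0, -1], [-0.36, 0.83, -0.35, 0, -1]],
])

```text
clock: 14.3
tool_pos: [0.397, 0.4221, 0.4578]
orientation: [-153.8, 24.2, -142.0]
force: [0.2, -0.1, 0.3]
opening: 0.0009
gripper_force: 0.0
```

Run:
```python
from plan1 import *
from plant import ctrl
o=ctrl.get_obs();q=o["joint_pos"];print(o["clock"]);show(q);q=go(q,[-.05,.78,.5])
```

```text
14.3
tcp [0.397 0.422 0.458] tilt 35.0 az -5.1 [  86.6    0.3  -17.1   35.1  -80.8 -152.7]
13 rows, tool shift/.2: [ 0.515  2.295 -1.645]
tcp [-0.05  0.78  0.5 ] tilt 35.0 az -5.1 [ 118.6   42.8   52.2   30.2 -120.2 -165.8]
```

Following the model exactly. Next comes the rest of the swing and the pulls.

Emit:
carry_out([
  [[0.04, 0.15, -0.11, 0, -1], [0.07, 0.31, -0.22, 0, -1], [0.1, 0.46, -0.33, 0, -1], [0.14, 0.61, -0.44, 0, -1], [0.17, 0.77, -0.55, 0, -1]],
])

```text
clock: 14.8
tool_pos: [0.247, 0.5411, 0.4718]
orientation: [-153.8, 24.1, -142.1]
force: [0.9, 1.2, -0.4]
opening: 0.0007
gripper_force: 0.0
```

Emit:
carry_out([
  [[0.04, 0.15, -0.11, 0, -1], [0.07, 0.31, -0.22, 0, -1], [0.1, 0.46, -0.33, 0, -1], [0.14, 0.61, -0.44, 0, -1], [0.17, 0.77, -0.55, 0, -1]],
])

```text
clock: 15.3
tool_pos: [0.0975, 0.6612, 0.4855]
orientation: [-153.8, 24.1, -142.0]
force: [0.4, 1.3, -0.1]
opening: 0.0005
gripper_force: 0.0
```

Emit:
carry_out([
  [[0.04, 0.15, -0.11, 0, -1], [0.07, 0.31, -0.22, 0, -1], [0.1, 0.46, -0.33, 0, -1], [0.14, 0.61, -0.44, 0, -1], [0.17, 0.77, -0.55, 0, -1]],
])

```text
clock: 15.8
tool_pos: [-0.0516, 0.7807, 0.4999]
orientation: [-153.9, 24.1, -142.0]
force: [-0.3, 2.3, 1.7]
opening: 0.0003
gripper_force: 0.0
```

Emit:
carry_out([
  [[-1, 0.87, -0.95, 0, -1], [-1, 0.87, -0.95, 0, -1], [-1, 0.87, -0.95, 0, -1], [-1, 0.87, -0.95, 0, -1], [-1, 0.87, -0.95, 0, -1]],
])

```text
clock: 16.3
tool_pos: [-0.0328, 0.8263, 0.5132]
orientation: [-155.0, 25.8, -141.2]
force: [0.6, -0.2, 0.5]
opening: 0.0004
gripper_force: 0.0
```

Emit:
carry_out([
  [[-1, 0.87, -0.9, 0, -1], [-1, 0.87, -0.9, 0, -1], [-1, 0.87, -0.9, 0, -1], [-1, 0.87, -0.9, 0, -1], [-1, 0.87, -0.9, 0, -1]],
])

```text
clock: 16.8
tool_pos: [-0.014, 0.8484, 0.5108]
orientation: [-155.9, 27.4, -140.3]
force: [0.4, -0.6, 0.6]
opening: 0.0005
gripper_force: 0.0
```

Emit:
carry_out([
  [[-1, 0.87, -0.8, 0, -1], [-1, 0.87, -0.8, 0, -1], [-1, 0.87, -0.8, 0, -1], [-1, 0.87, -0.8, 0, -1], [-1, 0.87, -0.8, 0, -1]],
])

```text
clock: 17.3
tool_pos: [0.0032, 0.8709, 0.5088]
orientation: [-157.0, 29.1, -139.4]
force: [0.5, -1.4, 0.5]
opening: 0.0006
gripper_force: 0.0
```

```bash
cat > pull.py <<'E'
from plan1 import *
from plant import ctrl
o=ctrl.get_obs();q=o["joint_pos"];print(o["clock"],o["force"].round(1));show(q)
for i in range(6):
    B=fk(q,K[3],-1,-1)[1];d=np.array([-.12,1,.6]);s=B.T@d;s/=abs(s).max();print("pull",s.round(2))
    q=run(q,[.05*B@s/np.linalg.norm(s)]*5);show(q)
E
python3 pull.py
```

```text
17.3 [ 0.5 -1.4  0.5]
tcp [0.003 0.871 0.508] tilt 36.5 az 6.6 [ 113.9   53.6   71.7   38.2 -118.9 -153.5]
pull [-1.    0.86 -0.72]
tcp [0.024 0.895 0.506] tilt 37.3 az 10.6 [ 112.5   54.1   71.7   39.3 -115.4 -152.2]
pull [-1.    0.86 -0.64]
tcp [0.04  0.918 0.506] tilt 38.2 az 14.6 [ 111.4   54.5   71.7   40.3 -112.  -151.2]
pull [-1.    0.86 -0.57]
tcp [0.054 0.94  0.506] tilt 39.3 az 18.4 [ 110.5   55.    71.7   41.3 -108.7 -150.4]
pull [-1.    0.85 -0.5 ]
tcp [0.066 0.962 0.507] tilt 40.6 az 22.2 [ 109.8   55.4   71.7   42.3 -105.4 -149.8]
pull [-1.    0.85 -0.43]
tcp [0.075 0.983 0.51 ] tilt 42.0 az 25.8 [ 109.1   55.7   71.7   43.2 -102.1 -149.3]
pull [-1.    0.85 -0.36]
tcp [0.083 1.004 0.513] tilt 43.6 az 29.3 [ 108.5   56.1   71.7   44.1  -98.8 -149. ]
```

Emit:
carry_out([
  [[-1, 0.86, -0.72, 0, -1], [-1, 0.86, -0.72, 0, -1], [-1, 0.86, -0.72, 0, -1], [-1, 0.86, -0.72, 0, -1], [-1, 0.86, -0.72, 0, -1]],
])

```text
clock: 17.8
tool_pos: [0.0186, 0.8925, 0.5086]
orientation: [-158.1, 30.9, -138.5]
force: [-0.3, 0.4, 0.1]
opening: 0.0003
gripper_force: 0.0
```

Emit:
carry_out([
  [[-1, 0.86, -0.65, 0, -1], [-1, 0.86, -0.65, 0, -1], [-1, 0.86, -0.65, 0, -1], [-1, 0.86, -0.65, 0, -1], [-1, 0.86, -0.65, 0, -1]],
])

```text
clock: 18.3
tool_pos: [0.0315, 0.9137, 0.5096]
orientation: [-159.2, 32.8, -137.6]
force: [-0.2, -0.3, -0.6]
opening: 0.0003
gripper_force: 0.0
```

Emit:
carry_out([
  [[-1, 0.86, -0.6, 0, -1], [-1, 0.86, -0.6, 0, -1], [-1, 0.86, -0.6, 0, -1], [-1, 0.86, -0.6, 0, -1], [-1, 0.86, -0.6, 0, -1]],
])

```text
clock: 18.8
tool_pos: [0.041, 0.9335, 0.5128]
orientation: [-160.3, 34.8, -136.7]
force: [-0.4, -0.0, 0.2]
opening: 0.0004
gripper_force: 0.0
```

Emit:
carry_out([
  [[-1, 0.86, -0.5, 0, -1], [-1, 0.86, -0.5, 0, -1], [-1, 0.86, -0.5, 0, -1], [-1, 0.86, -0.5, 0, -1], [-1, 0.86, -0.5, 0, -1]],
])

```text
clock: 19.3
tool_pos: [0.0509, 0.955, 0.5148]
orientation: [-161.5, 36.9, -135.8]
force: [-0.0, 0.6, -0.4]
opening: 0.0006
gripper_force: 0.0
```

```bash
cat > plan3.py <<'E'
from plan1 import *
from plant import ctrl
o=ctrl.get_obs();q=o["joint_pos"];print(o["clock"],o["force"].round(1));show(q)
B=fk(q,K[3],-1,-1)[1]
for tn in(0,20,30,40,50):
    A=B@r("z",tn);C=chR(p).T@A
    print(tn,"toolx ch",C[:,0].round(2),"tooly",C[:,1].round(2),"body fwd extent %.3f"%(.039*abs(C[0,0])+.0965*abs(C[0,1])), "down %.3f"%(.039*abs(C[2,0])+.0965*abs(C[2,1])))
    for y in(-.08,-.06):
        c,m,qs=path(A,y,np.array([13,-5,-32,-5,-30,-83.]));print(y,round(c,5),round(m,1),*[a.round() for a in qs[::3]])
E
python3 plan3.py
```

```text
19.3 [-0.   0.6 -0.4]
tcp [0.051 0.955 0.514] tilt 40.7 az 22.2 [ 110.8   54.9   71.6   42.5 -106.3 -150.2]
0 toolx ch [-0.5  -0.62 -0.6 ] tooly [-0.62  0.74 -0.25] body fwd extent 0.079 down 0.048
-0.08 0.0 5.2 [ 15.  -9. -44.   1. -15. -68.] [  8.  10. -33. -34.  -8. -29.]
-0.06 0.00074 0.0 [ 18. -10. -48.  11. -11. -80.] [ 14.  10. -37. -24.  -2. -43.]
20 toolx ch [-0.68 -0.33 -0.65] tooly [-0.41  0.91 -0.03] body fwd extent 0.066 down 0.029
-0.08 0.0 5.2 [ 15.  -9. -44.   1. -15. -88.] [  8.  10. -33. -34.  -8. -49.]
-0.06 0.00074 0.0 [  18.  -10.  -48.   11.  -11. -100.] [ 14.  10. -37. -24.  -2. -63.]
30 toolx ch [-0.74 -0.17 -0.65] tooly [-0.29  0.95  0.08] body fwd extent 0.057 down 0.033
-0.08 0.0 5.2 [ 15.  -9. -44.   1. -15. -98.] [  8.  10. -33. -34.  -8. -59.]
-0.06 0.00074 0.0 [  18.  -10.  -48.   11.  -11. -110.] [ 14.  10. -37. -24.  -2. -73.]
40 toolx ch [-0.78 -0.   -0.62] tooly [-0.16  0.97  0.19] body fwd extent 0.045 down 0.043
-0.08 0.0 5.2 [  15.   -9.  -44.    1.  -15. -108.] [  8.  10. -33. -34.  -8. -69.]
-0.06 0.00074 0.0 [  18.  -10.  -48.   11.  -11. -120.] [ 14.  10. -37. -24.  -2. -83.]
50 toolx ch [-0.8   0.17 -0.58] tooly [-0.02  0.95  0.3 ] body fwd extent 0.033 down 0.051
-0.08 0.0 5.2 [  15.   -9.  -44.    1.  -15. -118.] [  8.  10. -33. -34.  -8. -79.]
-0.06 0.00074 0.0 [  18.  -10.  -48.   11.  -11. -130.] [ 14.  10. -37. -24.  -2. -93.]
```

Emit:
carry_out([
  [[-0.6, 1, -0.55, 0, -1], [-0.6, 1, -0.55, 0, -1], [-0.6, 1, -0.55, 0, -1], [-0.6, 1, -0.55, 0, -1], [-0.6, 1, -0.55, 0, -1]],
])

```text
clock: 19.8
tool_pos: [0.0086, 0.9743, 0.5032]
orientation: [-162.8, 38.9, -134.9]
force: [-0.1, 0.2, 0.1]
opening: 0.0004
gripper_force: 0.0
```

Emit:
carry_out([
  [[-0.6, 1, -0.55, 0, -1], [-0.6, 1, -0.55, 0, -1], [-0.6, 1, -0.55, 0, -1], [-0.6, 1, -0.55, 0, -1], [-0.6, 1, -0.55, 0, -1]],
])

```text
clock: 20.3
tool_pos: [-0.0306, 0.9883, 0.4984]
orientation: [-164.2, 40.9, -134.2]
force: [-0.1, -0.4, 0.1]
opening: 0.0004
gripper_force: 0.0
```

```bash
python3 plan3.py
```

```text
20.3 [-0.1 -0.4  0.1]
tcp [-0.031  0.988  0.498] tilt 43.3 az 29.6 [ 115.4   57.    71.6   44.6 -102.5 -154.5]
0 toolx ch [-0.46 -0.6  -0.65] tooly [-0.66  0.72 -0.21] body fwd extent 0.082 down 0.045
-0.08 0.0 21.9 [  3.  -6. -31. -30. -27. -31.] [ -4.  12. -25. -55. -22.   0.]
-0.06 0.0 19.0 [  8.  -7. -33. -26. -24. -38.] [ -1.  11. -26. -54. -20.  -3.]
20 toolx ch [-0.65 -0.32 -0.69] tooly [-0.47  0.88  0.03] body fwd extent 0.070 down 0.030
-0.08 0.0 21.9 [  3.  -6. -31. -30. -27. -51.] [ -4.  12. -25. -55. -22. -20.]
-0.06 0.0 19.0 [  8.  -7. -33. -26. -24. -58.] [ -1.  11. -26. -54. -20. -23.]
30 toolx ch [-0.72 -0.16 -0.67] tooly [-0.34  0.93  0.15] body fwd extent 0.062 down 0.040
-0.08 0.0 21.9 [  3.  -6. -31. -30. -27. -61.] [ -4.  12. -25. -55. -22. -30.]
-0.06 0.0 19.0 [  8.  -7. -33. -26. -24. -68.] [ -1.  11. -26. -54. -20. -33.]
40 toolx ch [-0.77  0.   -0.63] tooly [-0.21  0.94  0.26] body fwd extent 0.051 down 0.050
-0.08 0.0 21.9 [  3.  -6. -31. -30. -27. -71.] [ -4.  12. -25. -55. -22. -40.]
-0.06 0.0 19.0 [  8.  -7. -33. -26. -24. -78.] [ -1.  11. -26. -54. -20. -43.]
50 toolx ch [-0.8   0.16 -0.58] tooly [-0.08  0.93  0.37] body fwd extent 0.039 down 0.058
-0.08 0.0 21.9 [  3.  -6. -31. -30. -27. -81.] [ -4.  12. -25. -55. -22. -50.]
-0.06 0.0 19.0 [  8.  -7. -33. -26. -24. -88.] [ -1.  11. -26. -54. -20. -53.]
```

```bash
cat > plan4.py <<'E'
from plan1 import *
from plant import ctrl
o=ctrl.get_obs();q=o["joint_pos"];B=fk(q,K[3],-1,-1)[1];A=B@r("z",36)
print((chR(p).T@A).round(2))
for y in(-.01,0.005): c,m,qs=path(A,y,np.array([13,-5,-32,-5,-30,-83.]));print(y,round(c,5),round(m,1),*[a.round() for a in qs])
q=go(q,[.3,.55,.5])
for i in range(6): q=step(q,np.zeros(3),fk(q,K[3],-1,-1)[1]@r("z",6),K)
show(q)
q=go(q,cov(p,.187,0,.005)-.22*A[:,2]);q=go(q,cov(p,.187,0,.005)-.05*A[:,2])
E
python3 plan4.py
```

```text
[[-0.76 -0.27  0.6 ]
 [-0.06  0.94  0.34]
 [-0.65  0.22 -0.73]]
-0.01 0.0 7.8 [  20.   -9.  -42.   -7.  -13. -100.] [ 20.  -1. -40. -13.  -8. -93.] [ 15.   5. -33. -31. -10. -72.] [  8.  11. -28. -49. -13. -50.]
0.005 4e-05 0.0 [  23.   -9.  -46.    3.   -9. -112.] [  23.   -1.  -47.    4.   -0. -113.] [ 18.   5. -36. -25.  -6. -81.] [ 11.  11. -29. -46. -10. -55.]
13 rows, tool shift/.2: [ 0.31  -2.687  0.466]
tcp [0.3  0.55 0.5 ] tilt 43.3 az 29.6 [  99.2   -4.6  -24.1   46.5  -67.  -167. ]
tcp [0.434 0.544 0.612] tilt 40.3 az 31.0 [ 8.300e+01  1.000e-01 -1.600e+00  3.640e+01 -6.930e+01 -1.737e+02]
14 rows, tool shift/.2: [ 0.691 -2.969  0.347]
tcp [ 0.476 -0.015  0.363] tilt 40.3 az 31.0 [  19.4  -24.9  -34.7   -4.5  -40.2 -100.2]
4 rows, tool shift/.2: [-0.035  0.002  0.849]
tcp [0.582 0.03  0.238] tilt 40.3 az 31.0 [ 20.6  -6.2 -39.   -7.3 -17.1 -97.6]
```

```bash
cat > plan5.py <<'E'
from plan1 import *
from plant import ctrl
o=ctrl.get_obs();q=o["joint_pos"];B=fk(q,K[3],-1,-1)[1];A=B@r("z",36)
c,m,qs=path(A,-.02,np.array([13,-5,-32,-5,-30,-83.]));print(round(c,5),round(m,1),*[a.round() for a in qs])
q=go(q,[.3,.55,.5])
q=go(q,cov(p,.187,-.02,.005)-.22*A[:,2])
for i in range(6): q=step(q,np.zeros(3),fk(q,K[3],-1,-1)[1]@r("z",6),K)
show(q)
q=go(q,cov(p,.187,-.02,.005)-.05*A[:,2])
E
python3 plan5.py
```

```text
0.0 10.8 [ 18.  -8. -40. -12. -16. -94.] [ 17.  -1. -37. -19. -11. -86.] [ 12.   5. -32. -34. -12. -68.] [  6.  11. -28. -50. -14. -47.]
13 rows, tool shift/.2: [ 0.31  -2.687  0.466]
tcp [0.3  0.55 0.5 ] tilt 43.3 az 29.6 [  99.2   -4.6  -24.1   46.5  -67.  -167. ]
14 rows, tool shift/.2: [ 1.585 -2.674  0.284]
tcp [ 0.472 -0.034  0.361] tilt 43.3 az 29.6 [ 15.4 -26.1 -35.6  -7.9 -37.6 -61.1]
tcp [ 0.472 -0.034  0.361] tilt 43.3 az 29.6 [ 15.4 -26.1 -35.6  -7.9 -37.6 -97.1]
4 rows, tool shift/.2: [-0.    0.    0.85]
tcp [0.579 0.011 0.238] tilt 43.3 az 29.6 [ 17.5  -6.9 -39.  -13.2 -15.  -92.2]
```

Emit:
carry_out([
  [[0.02, -0.18, 0.03, 0, -1], [0.04, -0.36, 0.06, 0, -1], [0.06, -0.54, 0.09, 0, -1], [0.08, -0.72, 0.12, 0, -1], [0.1, -0.9, 0.155, 0, -1]],
])

```text
clock: 20.8
tool_pos: [0.0798, 0.8428, 0.5003]
orientation: [-164.3, 40.9, -134.3]
force: [-0.2, 1.2, 2.0]
opening: 0.0001
gripper_force: 0.0
```

Emit:
carry_out([
  [[0.02, -0.18, 0.03, 0, -1], [0.04, -0.36, 0.06, 0, -1], [0.06, -0.54, 0.09, 0, -1], [0.08, -0.72, 0.12, 0, -1], [0.1, -0.9, 0.155, 0, -1]],
])

```text
clock: 21.3
tool_pos: [0.1906, 0.6969, 0.5022]
orientation: [-164.3, 40.9, -134.3]
force: [-0.6, 0.7, 1.4]
opening: 0.0004
gripper_force: 0.0
```

Emit:
carry_out([
  [[0.02, -0.18, 0.03, 0, -1], [0.04, -0.36, 0.06, 0, -1], [0.06, -0.54, 0.09, 0, -1], [0.08, -0.72, 0.12, 0, -1], [0.1, -0.9, 0.155, 0, -1]],
])

```text
clock: 21.8
tool_pos: [0.3013, 0.5504, 0.5034]
orientation: [-164.3, 41.0, -134.3]
force: [0.4, 0.1, 0.8]
opening: 0.0007
gripper_force: 0.0
```

Emit:
carry_out([
  [[0.1, -0.18, 0.02, 0, -1], [0.2, -0.36, 0.04, 0, -1], [0.3, -0.54, 0.06, 0, -1], [0.4, -0.72, 0.08, 0, -1], [0.53, -0.89, 0.095, 0, -1]],
])

```text
clock: 22.3
tool_pos: [0.3578, 0.3556, 0.4563]
orientation: [-164.3, 41.0, -134.3]
force: [0.8, -0.7, 0.6]
opening: -0.0001
gripper_force: 0.0
```

Emit:
carry_out([
  [[0.1, -0.18, 0.02, 0, -1], [0.2, -0.36, 0.04, 0, -1], [0.3, -0.54, 0.06, 0, -1], [0.4, -0.72, 0.08, 0, -1], [0.53, -0.89, 0.095, 0, -1]],
])

```text
clock: 22.8
tool_pos: [0.414, 0.1614, 0.41]
orientation: [-164.3, 41.1, -134.2]
force: [1.6, -0.2, 0.8]
opening: 0.0003
gripper_force: 0.0
```

```bash
cat > plan6.py <<'E'
from plan1 import *
from plant import ctrl
o=ctrl.get_obs();q=o["joint_pos"];B=fk(q,K[3],-1,-1)[1];A=B@r("z",36);print(o["clock"],o["tool_pos"]);show(q)
q=go(q,cov(p,.187,-.02,.005)-.22*A[:,2])
E
python3 plan6.py
```

```text
22.8 [0.41399717 0.16135166 0.4099616 ]
tcp [0.414 0.162 0.41 ] tilt 43.5 az 29.8 [  71.1  -37.5  -51.7   41.   -51.6 -140.5]
5 rows, tool shift/.2: [ 0.539 -0.896  0.102]
tcp [ 0.471 -0.035  0.361] tilt 43.5 az 29.8 [ 14.9 -26.  -35.4  -8.7 -37.7 -60.2]
```

Emit:
carry_out([
  [[0.05, -0.09, 0.01, 0, -1], [0.11, -0.18, 0.02, 0, -1], [0.16, -0.27, 0.03, 0, -1], [0.22, -0.36, 0.04, 0, -1], [0.27, -0.45, 0.05, 0, -1]],
])

```text
clock: 23.3
tool_pos: [0.4425, 0.0629, 0.3856]
orientation: [-164.2, 41.0, -134.3]
force: [1.0, -0.4, 0.1]
opening: 0.0005
gripper_force: 0.0
```

Emit:
carry_out([
  [[0.05, -0.09, 0.01, 0, -1], [0.11, -0.18, 0.02, 0, -1], [0.16, -0.27, 0.03, 0, -1], [0.22, -0.36, 0.04, 0, -1], [0.27, -0.445, 0.05, 0, -1]],
])

```text
clock: 23.8
tool_pos: [0.4707, -0.0341, 0.3615]
orientation: [-164.2, 41.0, -134.2]
force: [0.4, 0.3, 0.3]
opening: 0.0009
gripper_force: 0.0
```

Emit:
carry_out([
  [[0, 0, 0, 0.022, -1], [0, 0, 0, 0.044, -1], [0, 0, 0, 0.066, -1], [0, 0, 0, 0.088, -1], [0, 0, 0, 0.1, -1]],
])

```text
clock: 24.3
tool_pos: [0.4707, -0.0336, 0.3613]
orientation: [163.0, 40.5, 177.2]
force: [-0.6, 0.0, 0.2]
opening: 0.0007
gripper_force: 0.0
```

Run:
```python
from plan1 import *
from plant import ctrl
o=ctrl.get_obs();q=o["joint_pos"];B=fk(q,K[3],-1,-1)[1];print(o["clock"],o["tool_pos"],o["force"]);show(q)
print((chR(p).T@B).round(2)); q=go(q,cov(p,.187,-.02,.005)-.05*B[:,2])
s=ctrl.snapshot("wrist"); cv2.imwrite("pics/w3.png",s["color"][:,:,::-1]);pickle.dump(s,open("w3.pkl","wb"))
for rr in (.165,.2): print(rr,[proj(s,cov(p,rr,y,.005)).round(1).tolist() for y in(.1,0,-.1)])
```

```text
24.3 [ 0.47069708 -0.03363343  0.36133553] [-0.64908887  0.02109661  0.16338144]
tcp [ 0.471 -0.033  0.361] tilt 43.4 az 29.6 [ 15.7 -26.3 -35.9  -7.6 -37.5 -98. ]
[[-0.76 -0.26  0.6 ]
 [-0.06  0.94  0.34]
 [-0.65  0.22 -0.73]]
4 rows, tool shift/.2: [-0.002 -0.003  0.853]
tcp [0.579 0.011 0.238] tilt 43.4 az 29.6 [ 17.5  -6.9 -39.1 -13.2 -14.9 -92.6]
0.165 [[363.2, 162.7], [296.6, 162.6], [217.2, 162.5]]
0.2 [[357.7, 186.2], [293.2, 188.1], [216.6, 190.3]]
```

View pics/w3.png

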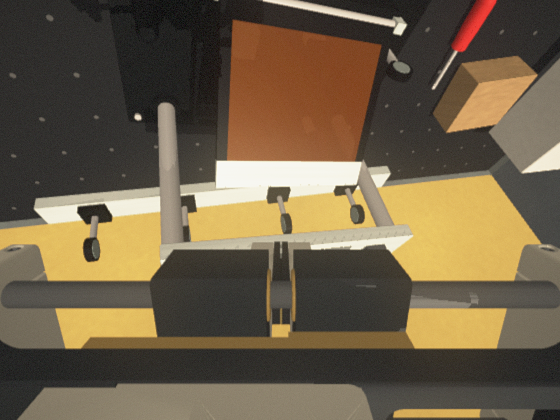

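The rail's edges, (216,162)–(363,161) and (215,187)–(358,187), match the prediction within about 2 px. Now I'll approach along the tool axis.

Emit:
carry_out([
  [[0, 0, 0.17, 0, -1], [0, 0, 0.34, 0, -1], [0, 0, 0.51, 0, -1], [0, 0, 0.68, 0, -1], [0, 0, 0.85, 0, -1]],
])

```text
clock: 24.85
tool_pos: [0.5794, 0.0115, 0.2368]
orientation: [163.3, 40.7, 177.8]
force: [-0.2, -0.2, 0.7]
opening: 0.0006
gripper_force: 0.0
```

```bash
cat > st2.py <<'E'
from plan1 import *
from plant import ctrl
def st():
    o=ctrl.get_obs();B=tool(o);print(round(o["clock"],2),"F ch",(chR(p).T@o["force"]).round(2),"J",o["joint_pos"].round(1));x=inch(p,o["tool_pos"]);print("tcp ch",x.round(4),"z",(chR(p).T@B)[:,2].round(3))
    return o,B,x
E
python3 - <<'E'
from st2 import *
o,B,x=st()
for n in(.02,.012,.008): print(n,(B.T@(cov(p,.185,-.02,.005+n)-o["tool_pos"])/.2).round(3))
# arc waypoints, tool axes, TCP stand-off 10 mm
P=p.copy();x0=cov(p,.185,-.02,.013)
for th in(.5,.45,.4,.35,.3,.25,.2,.15,.1,.05,0):
    P[3]=th;print(th,(B.T@(cov(P,.185,-.02,.005+.008+.003*(.545-th)/.5)-x0)/.2).round(3))
E
```

```text
24.85 F ch [-0.16 -0.22  0.73] J [ 17.8  -6.9 -39.3 -12.8 -14.6 -92.7]
tcp ch [ 0.0273 -0.0361  0.2368] z [ 0.597  0.339 -0.727]
0.02 [-0.009  0.03   0.151]
0.012 [-0.003  0.017  0.189]
0.008 [0.001 0.011 0.207]
0.5 [ 0.005 -0.013  0.038]
0.45 [ 0.012 -0.028  0.08 ]
0.4 [ 0.021 -0.042  0.121]
0.35 [ 0.033 -0.056  0.162]
0.3 [ 0.046 -0.07   0.203]
0.25 [ 0.062 -0.083  0.243]
0.2 [ 0.079 -0.096  0.282]
0.15 [ 0.099 -0.109  0.32 ]
0.1 [ 0.12  -0.121  0.358]
0.05 [ 0.144 -0.133  0.395]
0 [ 0.169 -0.144  0.43 ]
```

Emit:
carry_out([
  [[-0.003, 0.01, 0.05, 0, -1], [-0.006, 0.02, 0.1, 0, -1], [-0.006, 0.025, 0.13, 0, -1], [-0.005, 0.022, 0.155, 0, -1], [-0.004, 0.018, 0.17, 0, -1]],
])

```text
clock: 25.35
tool_pos: [0.6005, 0.0238, 0.2144]
orientation: [163.2, 40.6, 177.7]
force: [0.1, -0.5, -0.2]
opening: 0.0006
gripper_force: 0.0
```

Emit:
carry_out([
  [[0, -0.001, 0.005, 0, -1], [0, -0.002, 0.01, 0, -1], [0, -0.003, 0.015, 0, -1], [0.001, -0.004, 0.02, 0, -1], [0.001, -0.005, 0.025, 0, -1]],
])

```text
clock: 25.85
tool_pos: [0.6036, 0.0239, 0.2098]
orientation: [163.3, 40.6, 177.6]
force: [0.5, -0.2, -0.3]
opening: 0.0001
gripper_force: 0.0
```

```bash
python3 -c "
from st2 import *
st()"
```

```text
25.85 F ch [ 0.55 -0.16 -0.28] J [ 18.1  -2.  -38.2 -15.7 -11.  -90. ]
tcp ch [ 0.0498 -0.0207  0.2098] z [ 0.597  0.339 -0.727]
```

Emit:
carry_out([
  [[0.001, -0.003, 0.008, 0, -1], [0.002, -0.006, 0.016, 0, -1], [0.003, -0.008, 0.024, 0, -1], [0.004, -0.011, 0.032, 0, -1], [0.005, -0.014, 0.04, 0, -1]],
])

```text
clock: 26.35
tool_pos: [0.6084, 0.0234, 0.2025]
orientation: [163.3, 40.6, 177.6]
force: [-2.0, 0.9, 2.3]
opening: 0.0005
gripper_force: 1.5
```

Emit:
carry_out([
  [[0.001, -0.003, 0.008, 0, -1], [0.003, -0.006, 0.016, 0, -1], [0.004, -0.008, 0.024, 0, -1], [0.006, -0.011, 0.032, 0, -1], [0.007, -0.014, 0.04, 0, -1]],
])

```text
clock: 26.85
tool_pos: [0.6128, 0.0229, 0.1952]
orientation: [163.3, 40.6, 177.6]
force: [-2.5, -0.6, 3.2]
opening: 0.0008
gripper_force: 1.5
```

```bash
python3 -c "
from st2 import *
st()"
```

```text
26.85 F ch [-2.45 -0.92  3.17] J [ 16.4   0.3 -35.9 -21.4 -11.4 -83.2]
tcp ch [ 0.0591 -0.0206  0.1952] z [ 0.597  0.339 -0.727]
```

Emit:
carry_out([
  [[0.002, -0.003, 0.008, 0, -1], [0.004, -0.006, 0.016, 0, -1], [0.005, -0.008, 0.025, 0, -1], [0.007, -0.011, 0.033, 0, -1], [0.009, -0.014, 0.041, 0, -1]],
])

```text
clock: 27.35
tool_pos: [0.617, 0.0223, 0.1873]
orientation: [163.3, 40.6, 177.6]
force: [-3.0, -0.4, 2.5]
opening: 0.0005
gripper_force: 1.5
```

Emit:
carry_out([
  [[0.002, -0.003, 0.008, 0, -1], [0.004, -0.006, 0.016, 0, -1], [0.006, -0.008, 0.025, 0, -1], [0.009, -0.011, 0.033, 0, -1], [0.011, -0.014, 0.041, 0, -1]],
])

```text
clock: 27.85
tool_pos: [0.6209, 0.0219, 0.1793]
orientation: [163.3, 40.5, 177.6]
force: [-3.4, 0.3, 1.9]
opening: 0.0005
gripper_force: 1.4
```

Emit:
carry_out([
  [[0.002, -0.003, 0.008, 0, -1], [0.005, -0.006, 0.016, 0, -1], [0.007, -0.008, 0.025, 0, -1], [0.01, -0.011, 0.033, 0, -1], [0.012, -0.014, 0.041, 0, -1]],
])

```text
clock: 28.35
tool_pos: [0.6248, 0.0214, 0.1713]
orientation: [163.3, 40.6, 177.6]
force: [-3.1, 0.7, 2.3]
opening: 0.0007
gripper_force: 1.4
```

Run:
```python
from st2 import *
o,B,x=st()
v=x-[-.1,0,.1];print("r",np.hypot(v[0],v[2]),"th",np.arctan2(v[2],v[0])-.013/.185)
s=ctrl.snapshot("wrist"); cv2.imwrite("pics/w4.png",s["color"][:,:,::-1])
```

```text
28.35 F ch [-3.16  0.27  2.32] J [ 13.6   3.8 -32.6 -30.1 -12.2 -72.6]
tcp ch [ 0.0711 -0.0205  0.1713] z [ 0.597  0.339 -0.727]
r 0.1853798540746643 th 0.32424477721052153
```

View pics/w4.png

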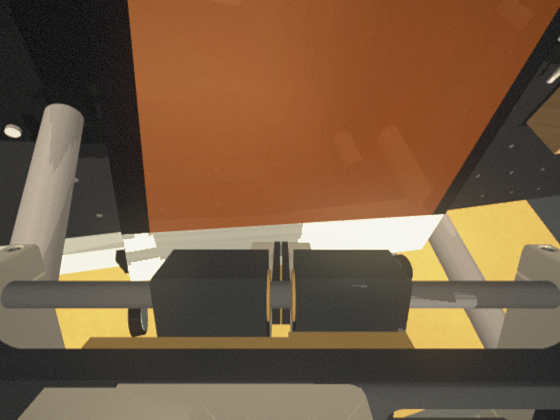

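The fingertips (about (280,245)) sit on the rail, clear of the window edge (row ~228).

Emit:
carry_out([
  [[0.003, -0.003, 0.008, 0, -1], [0.006, -0.006, 0.016, 0, -1], [0.009, -0.008, 0.024, 0, -1], [0.012, -0.011, 0.032, 0, -1], [0.015, -0.013, 0.04, 0, -1]],
])

```text
clock: 28.9
tool_pos: [0.628, 0.021, 0.1629]
orientation: [163.3, 40.6, 177.6]
force: [-2.8, -0.7, 3.0]
opening: 0.0004
gripper_force: 1.3
```

Emit:
carry_out([
  [[0.003, -0.003, 0.008, 0, -1], [0.007, -0.006, 0.016, 0, -1], [0.01, -0.008, 0.024, 0, -1], [0.014, -0.011, 0.032, 0, -1], [0.017, -0.013, 0.039, 0, -1]],
])

```text
clock: 29.4
tool_pos: [0.6308, 0.0207, 0.1545]
orientation: [163.3, 40.6, 177.6]
force: [-2.9, -0.8, 3.2]
opening: 0.0003
gripper_force: 1.3
```

```bash
cat > a.py <<'E'
from st2 import *
o,B,x=st()
v=x-[-.1,0,.1];print("r",np.hypot(v[0],v[2]),"th",np.arctan2(v[2],v[0])-.013/.185)
E
python3 a.py
```

```text
29.4 F ch [-2.75 -1.12  3.17] J [ 11.6   6.  -30.8 -35.8 -12.7 -65.5]
tcp ch [ 0.0772 -0.0205  0.1545] z [ 0.597  0.339 -0.727]
r 0.18534265189107774 th 0.22813696155253566
```

Emit:
carry_out([
  [[0.002, -0.0015, 0.004, 0, -1], [0.004, -0.003, 0.008, 0, -1], [0.005, -0.004, 0.012, 0, -1], [0.007, -0.005, 0.016, 0, -1], [0.009, -0.006, 0.02, 0, -1]],
])

```text
clock: 29.9
tool_pos: [0.6321, 0.0206, 0.1503]
orientation: [163.3, 40.6, 177.6]
force: [-2.7, -0.1, 1.8]
opening: 0.0006
gripper_force: 1.3
```

Emit:
carry_out([
  [[0.002, -0.0015, 0.004, 0, -1], [0.004, -0.003, 0.008, 0, -1], [0.006, -0.004, 0.012, 0, -1], [0.008, -0.005, 0.016, 0, -1], [0.01, -0.006, 0.02, 0, -1]],
])

```text
clock: 30.4
tool_pos: [0.6333, 0.0206, 0.1458]
orientation: [163.3, 40.6, 177.6]
force: [-3.1, -0.6, 1.3]
opening: 0.0001
gripper_force: 1.3
```

Emit:
carry_out([
  [[0.002, -0.001, 0.004, 0, -1], [0.004, -0.002, 0.008, 0, -1], [0.006, -0.004, 0.012, 0, -1], [0.008, -0.005, 0.016, 0, -1]],
])

```text
clock: 30.8
tool_pos: [0.6342, 0.0205, 0.1421]
orientation: [163.3, 40.6, 177.6]
force: [-2.7, -0.5, 1.3]
opening: 0.0006
gripper_force: 1.3
```

Emit:
carry_out([
  [[0.002, -0.001, 0.004, 0, -1], [0.004, -0.002, 0.008, 0, -1], [0.006, -0.004, 0.012, 0, -1]],
])

```text
clock: 31.1
tool_pos: [0.6349, 0.0205, 0.1394]
orientation: [163.3, 40.6, 177.6]
force: [-1.6, -0.4, 1.6]
opening: 0.0002
gripper_force: 1.3
```

Emit:
carry_out([
  [[0.002, -0.001, 0.004, 0, -1], [0.004, -0.002, 0.008, 0, -1], [0.006, -0.003, 0.012, 0, -1]],
])

```text
clock: 31.4
tool_pos: [0.6357, 0.0205, 0.1368]
orientation: [163.3, 40.6, 177.6]
force: [-2.1, -0.3, 1.9]
opening: 0.0005
gripper_force: 1.2
```

Emit:
carry_out([
  [[0.002, -0.001, 0.004, 0, -1], [0.004, -0.002, 0.008, 0, -1], [0.006, -0.003, 0.012, 0, -1]],
])

```text
clock: 31.7
tool_pos: [0.6364, 0.0206, 0.1342]
orientation: [163.3, 40.6, 177.6]
force: [-2.3, -0.2, 2.0]
opening: 0.0001
gripper_force: 1.2
```

Emit:
carry_out([
  [[0.002, -0.001, 0.004, 0, -1], [0.004, -0.002, 0.008, 0, -1], [0.007, -0.003, 0.012, 0, -1]],
])

```text
clock: 32.0
tool_pos: [0.637, 0.0207, 0.1314]
orientation: [163.3, 40.6, 177.6]
force: [-2.1, -0.8, 2.4]
opening: 0.0004
gripper_force: 1.2
```

Emit:
carry_out([
  [[0.002, -0.001, 0.004, 0, -1], [0.004, -0.002, 0.008, 0, -1], [0.007, -0.003, 0.012, 0, -1]],
])

```text
clock: 32.3
tool_pos: [0.6375, 0.0208, 0.1286]
orientation: [163.3, 40.6, 177.6]
force: [-1.1, -0.1, 2.2]
opening: 0.0002
gripper_force: 1.2
```

Emit:
carry_out([
  [[0.002, -0.001, 0.004, 0, -1], [0.005, -0.002, 0.008, 0, -1], [0.007, -0.003, 0.012, 0, -1]],
])

```text
clock: 32.6
tool_pos: [0.638, 0.0209, 0.1258]
orientation: [163.3, 40.6, 177.6]
force: [-1.5, -1.1, 3.7]
opening: 0.0004
gripper_force: 1.5
```

Emit:
carry_out([
  [[0.002, -0.001, 0.003, 0, -1], [0.003, -0.001, 0.006, 0, -1]],
])

```text
clock: 32.8
tool_pos: [0.6384, 0.0209, 0.1247]
orientation: [163.3, 40.6, 177.6]
force: [-3.8, -2.4, 5.2]
opening: 0.0006
gripper_force: 3.0
```

Emit:
carry_out([
  [[0.001, 0, 0.002, 0, -1], [0.001, 0, 0.002, 0, -1]],
])

```text
clock: 33.0
tool_pos: [0.6384, 0.021, 0.1243]
orientation: [163.3, 40.6, 177.6]
force: [-4.4, -2.0, 6.1]
opening: 0.0008
gripper_force: 3.0
```

Emit:
carry_out([
  [[0.001, -0.001, 0.003, 0, -1], [0.001, -0.001, 0.003, 0, -1], [0.001, -0.001, 0.003, 0, -1]],
])

```text
clock: 33.3
tool_pos: [0.6386, 0.021, 0.1238]
orientation: [163.3, 40.6, 177.6]
force: [-5.2, -2.2, 6.8]
opening: 0.0002
gripper_force: 3.6
```

Run:
```python
from a import *
s=ctrl.snapshot("scene"); cv2.imwrite("pics/s5.png",cv2.resize(s["color"][130:310,150:390,::-1],None,fx=3,fy=3,interpolation=cv2.INTER_CUBIC))
```

```text
33.3 F ch [-4.84 -2.85  6.8 ] J [  8.2   9.8 -28.1 -45.6 -13.7 -53.3]
tcp ch [ 0.0849 -0.0193  0.1238] z [ 0.597  0.339 -0.727]
r 0.18639365457328838 th 0.05795649329786537
```

View pics/s5.png

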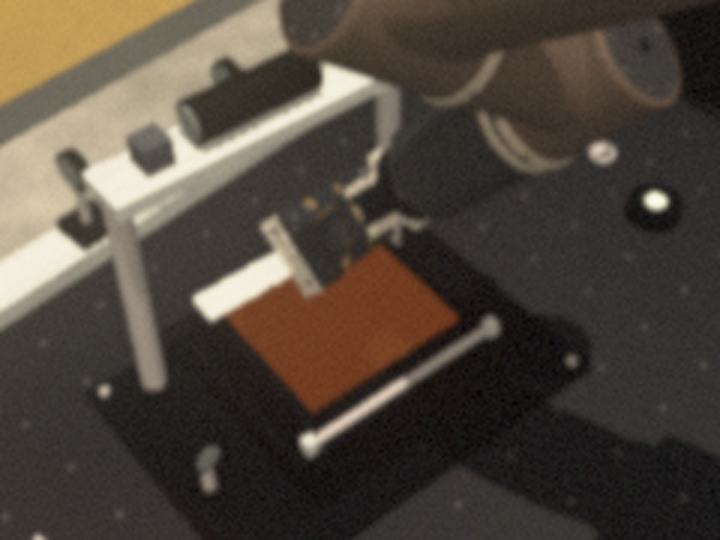

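Cover is down (angle about 0.06 rad) and the push force has risen from about 2.2 to 6.8 N, so it is pressing on the rest. Now I'll lift off and withdraw.

Emit:
carry_out([
  [[-0.006, 0.002, -0.007, 0, -1], [-0.012, 0.004, -0.015, 0, -1], [-0.025, 0.008, -0.03, 0, -1], [-0.04, 0.012, -0.045, 0, -1], [-0.05, 0.015, -0.06, 0, -1]],
])

```text
clock: 33.85
tool_pos: [0.6383, 0.0207, 0.1398]
orientation: [163.3, 40.6, 177.7]
force: [-0.5, 0.2, -0.5]
opening: 0.0006
gripper_force: 0.0
```

Emit:
carry_out([
  [[0, 0, -0.1, 0, -1], [0, 0, -0.25, 0, -1], [0, 0, -0.4, 0, -1], [0, 0, -0.6, 0, -1], [0, 0, -0.8, 0, -1]],
])

```text
clock: 34.35
tool_pos: [0.5355, -0.0217, 0.2563]
orientation: [163.3, 40.5, 177.7]
force: [0.3, 0.9, 0.3]
opening: 0.0006
gripper_force: 0.0
```

Emit:
carry_out([
  [[0, 0, -0.1, 0, -1], [0, 0, -0.25, 0, -1], [0, 0, -0.35, 0, -1], [0, 0, -0.35, 0, -1], [0, 0, -0.35, 0, -1]],
])

```text
clock: 34.85
tool_pos: [0.4923, -0.0397, 0.3072]
orientation: [163.2, 40.7, 177.6]
force: [-0.0, 0.3, -0.6]
opening: -0.0
gripper_force: 0.0
```

Run:
```python
from a import *
from scipy.optimize import minimize_scalar
s=ctrl.snapshot("wrist"); cv2.imwrite("pics/w6.png",s["color"][:,:,::-1])
for th in(.03,.06,.09,.12):
    P=p.copy();P[3]=th;print(th,[[proj(s,cov(P,rr,y,.005)).round(1).tolist() for y in(.1,-.1)] for rr in(.165,.2)])
```

```text
34.85 F ch [-0.04  0.31 -0.59] J [ 11.2 -20.4 -37.1 -14.9 -31.2 -87.6]
tcp ch [-0.0527 -0.0976  0.3072] z [ 0.598  0.339 -0.726]
r 0.21256022008036127 th 1.2763173668183343
0.03 [[[357.3, 151.3], [217.2, 148.0]], [[346.9, 167.4], [214.7, 167.2]]]
0.06 [[[358.6, 153.7], [217.7, 150.8]], [[348.3, 170.3], [215.2, 170.6]]]
0.09 [[[360.0, 156.0], [218.2, 153.6]], [[349.8, 173.1], [215.8, 173.9]]]
0.12 [[[361.4, 158.3], [218.8, 156.3]], [[351.3, 175.9], [216.3, 177.2]]]
```

View pics/w6.png

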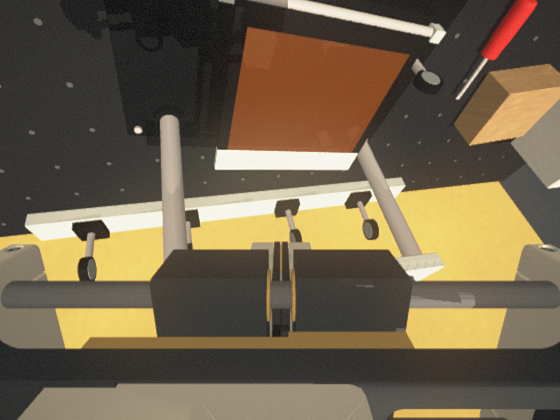

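The cover has stayed put at about 0.05 rad: rail edges at (216,149)–(358,152) and (215,168)–(350,170). The arm is clear and reads no contact force, so I'm handing the job in.

```bash
python3 -c "
from plant import ctrl
print(ctrl.close_job())"
```

```text
the job is handed in; nothing more can be done
None
```

I lowered the filter cover by its rail onto the sprung rest, where it stays pressed by an estimated 4–5 N at about 0.05 rad; I then let go, backed the arm clear and handed the job in at about 35 s, result not reported.

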